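Turn a hinge leaf face down on the bench anvil

TASK

Turn the steel hinge leaf over and lay it, without letting it fall, face down and flat along the middle of the bench anvil's face, with its knuckle hanging over the square heel end and drawn up snug against it, so that its back can be stamped. Turn it in two grips: stand it on edge, leaning on the wooden drilling block or whatever is handy, let go of it for a moment, and take it again another way. Leave the other things on the bench where they lie.

Things in the scene. Friction and masses are not known exactly. Their poses are not given: they have to be found in the camera images.
- leaf_mid (a point): hinge leaf, steel, 0.4 kg: plate 56 mm wide (x), 80 long (y), 8 thick (z); this is its centre. A knuckle (barrel, axis along x) is on its -y end; the +y end is free. +z points out of the face, the side with countersunk holes. It starts face up on the wooden block, along it, overhanging 6 mm each side, free end towards the block's +y end. Centre of mass 13 mm from here towards the knuckle.
- knuckle (a point): the leaf's knuckle: middle of the barrel, 20 mm in diameter, 56 mm long along x; axes as the leaf's. It lies 50 mm from leaf_mid along -y and 6 mm along +z: level with the leaf's back, 12 mm proud of its face, its near side 40 mm from leaf_mid.
- block_top (a point): wooden drilling block, 44 mm wide (x), 150 long (y), 50 high, fixed to the bench (height 0); this is the centre of its top, z up. A leaf stood on its free end on the bench, 10 to 18 mm out from the block's +y end, back to the block, leans steadily on that end's top edge.
- heel_edge (a point): small steel bench anvil, fixed: the middle of the top edge of its square heel end, 110 mm above the bench. The flat face reaches 150 mm from here along -y and is 44 mm wide (x); the end face looks to +y; z up. The horn's tip is 268 mm off along -y. The heel is 30 mm thick and free beneath for 50 mm.
- firebrick: bystander: white firebrick 115 x 230 x 64 mm lying flat, 1.2 kg; origin at the centre of its underside
- flat_bars: bystander: two black flat bars, 50 mm wide, 160 and 130 mm long (y), 20 mm high together; origin at the centre of the underside
- rivet_tin: bystander: open round tin with rivets in it, 84 mm across, 50 mm high; origin at the centre of its underside
- tongs: bystander: blacksmith's tongs, 310 mm long along x (220 mm of reins to -x), 13 to 17 mm high; origin under the rivet
- chisel: bystander: cold chisel 143 mm long along x, 16 mm thick; origin under its shank
- hammer: bystander: forging hammer with a wooden handle, about 250 mm long along x, lying; origin at its underside
- brush: bystander: wire brush with a wooden handle, lying along x; origin at its underside
Things that resemble listed ones, but are neither listed nor needed, are in the scene too. Of the things that look like the part that bears leaf_mid, the largest one is meant.

How it is judged:
On the way:
1. the leaf stands on edge or leans steeply, at rest, let go by the fingers (angle between leaf_mid's own z axis and vertical between 0.7 and 2.44 rad and contact force between the fingers and leaf below 0.05 N and linear speed of leaf below 0.02 m/s and angular speed of leaf below 0.2 rad/s), for 0.2 s.
At the end, for the whole second after the job is handed in: the leaf lies at rest and flat (within 4.5 degrees) face down on the anvil's face, its length along the anvil within 4 degrees and centred across it within 10 mm, its knuckle over the heel end with no more than 3 mm between them (angle between leaf_mid's own z axis and vertical above 3.06 rad and height (world z) of leaf_mid between 0.111 and 0.1175 m and y of leaf_mid in the frame of heel_edge below -0.037 m and y of knuckle in the frame of heel_edge between 0.007 and 0.013 m and x of leaf_mid in the frame of heel_edge between -0.01 and 0.01 m and angle between the y axis of leaf_mid and the y axis of heel_edge, either way round below 0.07 rad and linear speed of leaf below 0.01 m/s); the robot touches nothing.
It fails at once if the leaf is let fall or topples (untouched by the fingers and faster than 0.5 m/s, a fall of over 1 cm) (contact force between the fingers and leaf below 0.05 N and linear speed of leaf above 0.5 m/s).
It fails at once if a bystander is moved by more than 30 mm (distance of any of firebrick, flat_bars, rivet_tin, tongs, chisel, hammer, brush from where it was at the start of the episode above 0.03 m).
It also fails if it takes over 67 s, if anything falls off the work surface, if the arm or the gripper's body presses on something with over 40 N, if the wrist force passes 120 N, or if a joint passes its speed limit or range.

ROBOT

A 7-joint arm with a two-finger parallel gripper is mounted at the origin on the work surface. World frame = base frame: x ahead of the robot, y to its left, z up, the work surface at z = 0. Lengths are in m, angles in rad, forces in N, time in s.
With the tool pointing down it reaches from about 0.4 to 0.85 m from the base axis. Payload 10.4 kg.
Tool frame: the origin (TCP) lies midway between the tips of the shut fingers; the grasp point (between the pads) lies 19 mm behind it; z points along the fingers, x is the direction in which the jaws open and shut, and the axes are right-handed (so a half turn about z gives the same grasp; the last joint's range is limited). The gripper opens to 85 mm and grips with 20 to 120 N. Pads are 22 mm wide; open, the fingers measure 114 mm over their backs; the gripper's body (76 mm by 85 mm) begins 54 mm behind the grasp point. The pads swing forward as they close: fully open they stand 13 mm farther back than shut.
Start: joints at [-1.194, 0.332, -0.065, 1.46, 0.022, 1.35, -0.088], TCP at [0.243, 0.576, 0.231] pointing down, gripper open.
Joint ranges: [-2.6, 2.6], [-0.5, 2.12], [-1.47, 1.34], [0.16, 2.42], [-1.27, 4.41], [0.06, 2.06], [-2.6, 2.6]. Speed limits (rad/s): [2.22, 2.22, 2.79, 2.79, 3.14, 3.14, 3.14].

INTERFACE

Orientations are given as a unit quaternion [x, y, z, w].
In Python, from workcell import manip, cams gives the robot as it stands.
- The arm moves only by the tool move_arm, never from a script. Its argument "moves" is a list of rows, each a list of 7 numbers: the turn, a rotation vector about the tool's x, y, z in degrees, then the shift along the tool's x, y, z in m, then the finger opening in m, from 0 to 0.0854. A call has 1 to 10 rows; each row is the pose to reach, as a shift and turn from the pose commanded when the call began, along the tool's axes at that moment; what a row does not reach only later rows make up. A row lasts 1/10 s, in which the tool goes at most 50 mm and 8.59 degrees, less where a joint would pass 70% of its speed; a pose out of reach is approached as far as the arm can. A call with a gripper value outside its range is refused whole. The fingers move at their own pace and stop on an object; "grip_force" is the grip in N (left out, the last holds). Time passes only in rows, so rows that repeat a pose let the fingers close. It gives the time, the measured TCP pose, the force and the opening at its end, in the units of the state.
- manip.get_obs(): the state, without advancing time (a new reading comes with each control period).
- cams.camera(name): name is "scene" or "top" or "wrist"; returns the picture (400x640x3 uint8, red, green, blue); there is no depth.
- cams.camera_params(name): a dict with "fx", "fy", "cx", "cy" (pixels), "dist_coeffs" ([k1, k2, p1, p2, k3] as OpenCV has them; the pictures are not rectified), "xyz" and "rotation" of the camera in the world. Camera axes: x right, y up, looking along -z (the intrinsics and any distortion apply to the point x, -y, -z); pixel columns grow to the right and rows downward; lengths in m; the calibration is good to about 2 mm. A picture is of the moment at which its call begins: read the wrist's pose just before it. camera_params takes no time and is no camera call; for the wrist camera it gives the pose at the moment of the call.
- manip.hand_in(): hands the job in, once; it reports no verdict.
The state is a dict: "clock": time; "joint_pos": joint angles; "joint_velocities": joint speeds; "tau": joint torques, N m; "position": TCP position; "ee_rot": TCP orientation; "ft_force": force on the tool from outside, world axes, zero at the start; "torque": the same for the moment, N m; "grip_width": opening from 0.0 (shut) to 1.0 (fully open).
Only numpy, scipy, OpenCV 4.12 (cv2) and the standard library are available. Lean on these libraries where they do the work, as an engineer would, in place of code of your own. Each camera call takes 0.05 s, during which the arm holds its last target. There are 200 camera calls.

## Working session

There is one attempt and no reset: what is moved stays moved. The work goes in short steps, Python scripts to look and compute and a tool call to move; the robot and the scene stay as the last step left them, time stands still between calls to the robot, and variables do not carry over. Pictures are saved under pics/ and viewed, about 8 in all and at most 12, crops included, and the job is handed in when it is done.

Besides the shell and the picture viewer there is one more tool, called after "Call:" as name(argument=value, ...), one argument or row to a line, values as JSON. move_arm: Moves the arm, as the interface text tells. Its arguments: {"type":"object","properties":{"moves":{"type":"array","items":{"type":"array","items":{"type":"number"}}},"grip_force":{"type":"number"}},"required":["moves"]}

```bash
ls; mkdir -p pics; python3 - <<'E'
from workcell import manip, cams
import cv2
for n in ("scene","top","wrist"):
    im=cams.camera(n); cv2.imwrite(f"pics/{n}0.png",im[:,:,::-1]); p=cams.camera_params(n); print(n,p)
print(manip.get_obs())
a=cv2.imread("pics/scene0.png");b=cv2.imread("pics/top0.png")
E
```

```text
pics
scene {'fx': 431.0175731680128, 'fy': 431.0175731680128, 'cx': 322.00747790680526, 'cy': 195.55751997055302, 'dist_coeffs': array([-0.06811492,  0.        ,  0.        ,  0.        ,  0.        ]), 'xyz': array([1.07159226, 0.0605885 , 0.9793318 ]), 'rotation': array([0.17564591, 0.2037851 , 0.71895928, 0.64087261])}
top {'fx': 425.0620806652943, 'fy': 425.0620806652943, 'cx': 320.0888825174335, 'cy': 198.48572919576148, 'dist_coeffs': array([0.00633998, 0.        , 0.        , 0.        , 0.        ]), 'xyz': array([0.36085752, 0.00385181, 1.0897213 ]), 'rotation': array([ 0.06355634, -0.0573474 , -0.70022582,  0.70877053])}
wrist {'fx': 341.8706639500093, 'fy': 341.8706639500093, 'cx': 315.3614890140931, 'cy': 201.45316715358936, 'dist_coeffs': array([-0.02630717,  0.        ,  0.        ,  0.        ,  0.        ]), 'xyz': array([0.17791394, 0.60373105, 0.37293473]), 'rotation': array([-0.11907634, -0.07758687,  0.54747567,  0.82466447])}
{'clock': 0.15, 'joint_pos': array([-1.19362546,  0.33272939, -0.06466966,  1.46077722,  0.02164136,
        1.34990391, -0.08851683]), 'joint_velocities': array([-1.94898455e-03, -2.82845536e-03,  5.45028401e-04, -2.13193373e-03,
        1.04724733e-03,  1.44981183e-03,  9.80335708e-05]), 'tau': array([ 7.47754057e-04, -6.25825238e+01,  4.91922337e-02, -3.91858864e+01,
        1.62240834e-02,  7.30409607e-03,  1.70230055e-05]), 'position': array([0.24316905, 0.57543187, 0.23068319]), 'ee_rot': array([ 8.33433941e-01,  5.52618812e-01, -4.38176453e-04,  3.50408588e-04]), 'ft_force': array([-0.20260416,  0.54611475,  0.49083224]), 'torque': array([-0.05848389,  0.01977238, -0.03253874]), 'grip_width': 0.9998463387106269}
```

View pics/top0.png

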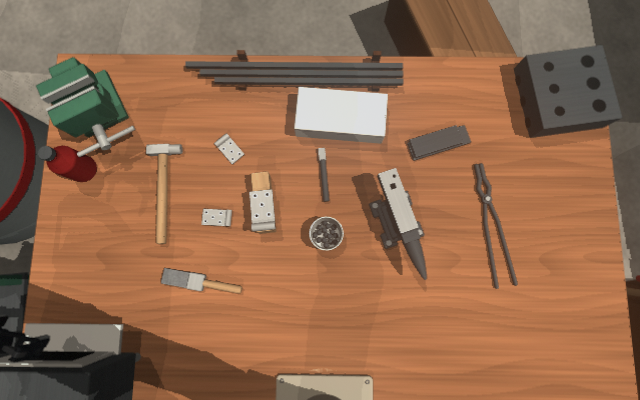

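View pics/scene0.png

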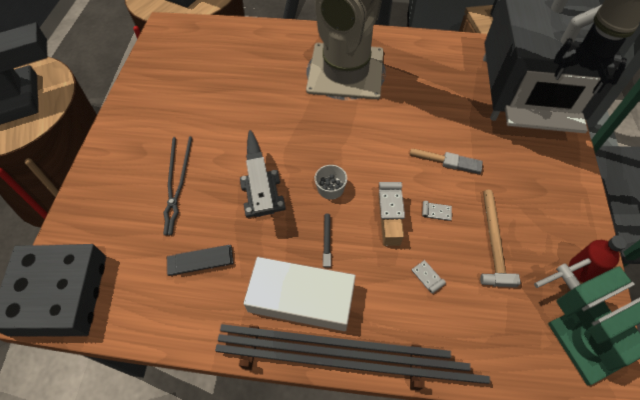

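The top view shows three candidates for the leaf:
- the leaf on the block at (262,208), with its knuckle towards the robot at (262,226)
- a small hinge at (230,149)
- a small hinge at (216,217)

The one on the block is the largest and matches the description. The anvil heel is at about (390,172), with the horn towards the robot at (422,275). Next I'll take a close crop of both.

```bash
cat > h.py <<'E'
import numpy as np, cv2
from scipy.spatial.transform import Rotation as R
from workcell import manip, cams
def ray(p,uv):
    K=np.array([[p['fx'],0,p['cx']],[0,p['fy'],p['cy']],[0,0,1]])
    q=cv2.undistortPoints(np.array(uv,float).reshape(-1,1,2),K,np.array(p['dist_coeffs']))[:,0]
    d=np.c_[q[:,0],-q[:,1],-np.ones(len(q))]
    return np.array(p['xyz']),R.from_quat(p['rotation']).apply(d)
def plane(p,uv,z):
    o,d=ray(p,uv); z=np.broadcast_to(z,len(d)); return o+d*((z-o[2])/d[:,2])[:,None]
def proj(p,X):
    X=np.atleast_2d(X); c=R.from_quat(p['rotation']).inv().apply(X-p['xyz']); c=c*[1,-1,-1]
    K=np.array([[p['fx'],0,p['cx']],[0,p['fy'],p['cy']],[0,0,1]])
    return cv2.projectPoints(c,np.zeros(3),np.zeros(3),K,np.array(p['dist_coeffs']))[0][:,0]
def delta(R1,p1,R0=None,p0=None):
    "rotvec deg and shift in tool axes from current (or given) pose to pose R1,p1"
    o=manip.get_obs()
    if R0 is None: R0=R.from_quat(o['ee_rot']); p0=o['position']
    return np.degrees((R0.inv()*R1).as_rotvec()), R0.inv().apply(np.array(p1)-p0)
E
python3 - <<'E'
from h import *
a=cv2.imread("pics/top0.png")
c=[cv2.resize(a[y:y+75,x:x+66],None,fx=6,fy=6,interpolation=cv2.INTER_CUBIC) for x,y in((230,163),(365,160))]
s=cv2.imread("pics/scene0.png")
cv2.imwrite("pics/c1.png",np.hstack(c))
E
```

```text
(no output)
```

View pics/c1.png

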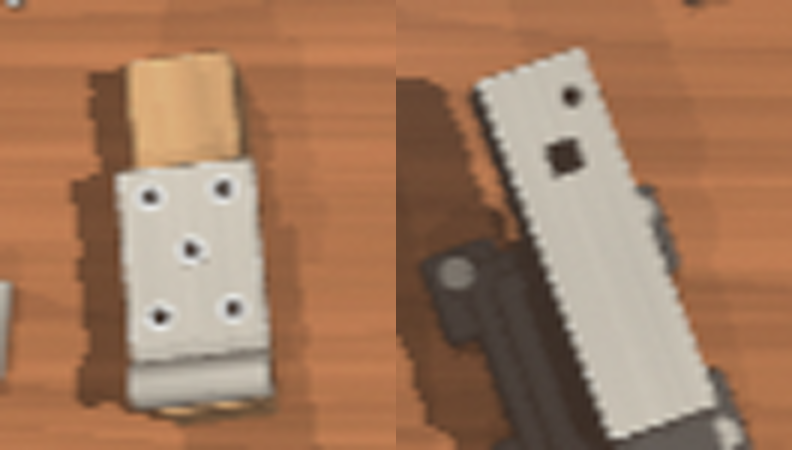

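```bash
python3 - <<'E'
from h import *
p=cams.camera_params("top")
f=lambda x0,y0,l:(np.array(l)+.5)/6-.5+[x0,y0]
L=plane(p,f(230,163,[(118,174),(252,160),(133,358),(268,350)]),.058)
B=plane(p,f(230,163,[(127,62),(235,54)]),.050)
A=plane(p,f(365,160,[(79,88),(187,48),(214,440),(322,405)]),.110)
for n,X in(("L",L),("B",B),("A",A)): print(n,X.round(4).tolist())
n=np.linalg.norm
print("widths",n(L[0]-L[1]),n(L[2]-L[3]),n(B[0]-B[1]),n(A[0]-A[1]),n(A[2]-A[3]))
for X in (L,A):
    d=(X[0]+X[1]-X[2]-X[3])/2; print("len",n(d),"yaw of +y axis deg",np.degrees(np.arctan2(d[1],d[0])), "end mid",(X[0]+X[1])/2,"mid",X.mean(0))
print("B mid",B.mean(0))
o=manip.get_obs();print(o['ee_rot'],R.from_quat(o['ee_rot']).as_matrix().round(3))
print([x for x in dir(manip) if x[0]!='_'])
w=cams.camera_params("wrist");RR=R.from_quat(o['ee_rot']).inv()
print("cam in tool",RR.apply(w['xyz']-o['position']),(RR*R.from_quat(w['rotation'])).as_matrix().round(3))
E
```

```text
L [[0.5545, 0.1895, 0.058], [0.561, 0.1344, 0.058], [0.4784, 0.1802, 0.058], [0.4823, 0.1254, 0.058]]
B [[0.6037, 0.1891, 0.05], [0.6077, 0.144, 0.05]]
A [[0.5898, -0.1217, 0.11], [0.6064, -0.1644, 0.11], [0.4518, -0.172, 0.11], [0.4658, -0.2138, 0.11]]
widths 0.05546122112352761 0.0550240891779205 0.04529187954314623 0.045801206600994154 0.04399264709793807
len 0.07795455306793284 yaw of +y axis deg 6.747704421812663 end mid [0.55773902 0.16195861 0.058     ] mid [0.51903174 0.15737887 0.058     ]
len 0.14790433085899796 yaw of +y axis deg 19.689270144867315 end mid [ 0.59808801 -0.14307192  0.11      ] mid [ 0.52845956 -0.16798781  0.11      ]
B mid [0.6056871  0.16656953 0.05      ]
[ 8.33433941e-01  5.52618812e-01 -4.38176453e-04  3.50408588e-04] [[ 0.389  0.921 -0.   ]
 [ 0.921 -0.389 -0.001]
 [-0.001  0.    -1.   ]]
['MotionError', 'get_obs', 'hand_in']
cam in tool [ 0.00050969 -0.07110983 -0.14225929] [[ 1.    -0.001  0.001]
 [-0.001 -0.96  -0.281]
 [ 0.001  0.281 -0.96 ]]
```

```bash
cat >> h.py <<'E'
def Rt(psi,al):
    "tool heading psi (deg), al = pitch below horizontal (90 = straight down, >90 points back to base)"
    s,a=np.radians([psi,al]); u=np.array([np.cos(s),np.sin(s),0]); x=np.array([-np.sin(s),np.cos(s),0])
    z=np.cos(a)*u-np.sin(a)*np.array([0,0,1]); return R.from_matrix(np.c_[x,np.cross(z,x),z])
def show(R1,p1,**k):
    r,t=delta(R1,p1,**k); print("turn",r.round(1).tolist(),"shift",t.round(4).tolist())
E
python3 - <<'E'
from h import *
show(Rt(6.5,70),[.48,.152,.22])
show(Rt(6.5,90),[.48,.152,.22])
E
```

```text
turn [-19.6, 5.2, -29.1] shift [-0.2978, 0.383, 0.0111]
turn [-0.0, 0.1, -29.4] shift [-0.2978, 0.383, 0.0111]
```

Call:
move_arm(
  moves=[
    [0,0,-29.4,-0.298,0.383,0.011,0.085],
    [0,0,-29.4,-0.298,0.383,0.011,0.085],
    [0,0,-29.4,-0.298,0.383,0.011,0.085],
    [0,0,-29.4,-0.298,0.383,0.011,0.085],
    [0,0,-29.4,-0.298,0.383,0.011,0.085],
    [0,0,-29.4,-0.298,0.383,0.011,0.085],
    [0,0,-29.4,-0.298,0.383,0.011,0.085],
    [0,0,-29.4,-0.298,0.383,0.011,0.085],
    [0,0,-29.4,-0.298,0.383,0.011,0.085],
    [0,0,-29.4,-0.298,0.383,0.011,0.085],
  ],
)

```text
clock: 1.15
position: [0.4811, 0.1489, 0.2203]
ee_rot: [0.667, 0.745, 0.0, 0.0]
ft_force: [0.3, 1.2, -0.3]
grip_width: 0.994
```

```bash
python3 - <<'E'
from h import *
import json
def rec():
    o=manip.get_obs(); open('kin.txt','a').write(json.dumps([o['joint_pos'].tolist(),o['position'].tolist(),o['ee_rot'].tolist()])+'\n'); print(o['clock'],o['joint_pos'].round(3),o['position'].round(4))
open('kin.txt','a').write(json.dumps([[-1.19362546,  0.33272939, -0.06466966,  1.46077722,  0.02164136,1.34990391, -0.08851683],[0.24316905, 0.57543187, 0.23068319],[ 8.33433941e-01,  5.52618812e-01, -4.38176453e-04,  3.50408588e-04]])+'\n')
rec()
open('h.py','a').write('''
import json
def rec():
    o=manip.get_obs(); open('kin.txt','a').write(json.dumps([o['joint_pos'].tolist(),o['position'].tolist(),o['ee_rot'].tolist()])+'\\n'); print(o['clock'],o['joint_pos'].round(3),o['position'].round(4),o['ft_force'].round(1),o['grip_width'])
''')
show(Rt(6.5,60),[.48,.152,.20])
E
```

```text
1.15 [-0.613  0.064  0.233  1.804 -0.015  1.275  1.305] [0.4811 0.1489 0.2203]
turn [-30.0, 0.1, -0.1] shift [0.0033, -0.0007, 0.0203]
```

Call:
move_arm(
  moves=[
    [-8,0,0,0.0,0,0.005,0.085],
    [-16,0,0,0.0,0,0.01,0.085],
    [-24,0,0,0.003,0,0.015,0.085],
    [-30,0,0,0.003,0,0.02,0.085],
    [-30,0,0,0.003,0,0.02,0.085],
  ],
)

```text
clock: 1.65
position: [0.4768, 0.1542, 0.1977]
ee_rot: [0.643, 0.721, 0.192, 0.172]
ft_force: [-0.2, -0.5, 0.1]
grip_width: 0.994
```

```bash
python3 - <<'E'
from h import *
rec(); p=cams.camera_params("wrist"); cv2.imwrite("pics/w1.png",cams.camera("wrist")[:,:,::-1]); json.dump({k:np.array(v).tolist() for k,v in p.items()},open("w1.json","w"))
# fit serial-arm model: z, y, z, y, z, y, z with signs/offsets
from scipy.optimize import least_squares
D=[json.loads(l) for l in open('kin.txt')]
def fk(q,P):
    h,l1,l2,l3,a,b,o1,o7,s=P
    Y=lambda t:R.from_euler('y',t); Z=lambda t:R.from_euler('z',t)
    r=Z(o1-q[0]); p=np.array([0,0,h])
    r=r*Y(q[1])*Z(s*q[2]); p=p+r.apply([a,0,l1]); r=r*Y(q[3]); p=p+r.apply([-a,0,l2])
    r=r*Z(s*q[4])*Y(q[5]); p=p+r.apply([b,0,l3]); r=r*Z(s*q[6]+o7); return r,p
best=None
for s in(1,-1):
  for o7 in (0,1.57,3.14,-1.57):
    def res(P):
        e=[]
        for q,x,Q in D:
            r,p=fk(q,np.r_[P,s]); e+=list(p-x)+list(.3*(r.inv()*R.from_quat(Q)).as_rotvec())
        e+=list(.001*(P-[.36,.42,.42,.3,0,0,0,o7]))
        return e
    f=least_squares(res,[.36,.42,.42,.3,0,0,0,o7])
    print(s,o7,f.cost,f.x.round(4))
E
```

```text
1.65 [-0.63  -0.27   0.068  2.25   0.365  0.715  0.904] [0.4768 0.1542 0.1977] [-0.2 -0.5  0.1] 0.9939909174435752
1 0 0.5305958067819573 [ 0.3256  0.192   0.4275  0.1276 -0.0765 -0.1978 -0.2411 -0.6338]
1 1.57 0.18307598087385044 [ 0.2932  0.1991  0.4261  0.1274 -0.0429 -0.1547 -0.2732  1.4386]
1 3.14 0.18307741974595687 [ 0.2932  0.1992  0.4261  0.1275 -0.0429 -0.1547 -0.2732  1.4386]
1 -1.57 0.5305960441536449 [ 0.3256  0.192   0.4275  0.1276 -0.0765 -0.1978 -0.2411 -0.6338]
-1 0 1.3346557510002288 [0.1925 0.5186 0.4945 0.3895 0.0612 0.0938 0.     0.    ]
-1 1.57 0.00010151023056673048 [ 0.2571  0.4426  0.495   0.3457  0.0143  0.0179 -0.0783  3.0668]
-1 3.14 0.00010039271140280773 [ 0.2571  0.4426  0.495   0.3457  0.0143  0.0179 -0.0783  3.0668]
-1 -1.57 0.00010174531906838518 [ 0.2571  0.4426  0.495   0.3457  0.0143  0.0179 -0.0783 -3.2164]
```

View pics/w1.png

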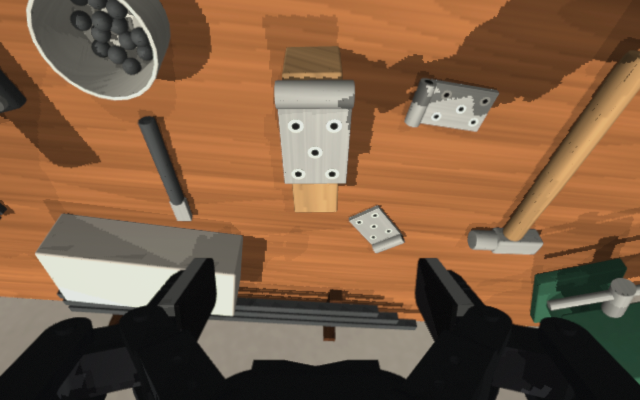

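Wrist view, with the robot side at the top. The chosen leaf is at (315,145): knuckle at (315,95), crease at y≈108, free end at (282–348,184). The block end is at (294–337,211). The small hinges at (455,105) and (376,228) are clearly smaller.

Next I'll refine the poses and fit the arm kinematics for reach planning.

```bash
cat > kin.py <<'E'
from h import *
from scipy.optimize import least_squares
D=[json.loads(l) for l in open('kin.txt')]
Y=lambda t:R.from_euler('y',t)
Z=lambda t:R.from_euler('z',t)
LO=np.array([-2.6,-.5,-1.47,.16,-1.27,.06,-2.6]);HI=np.array([2.6,2.12,1.34,2.42,4.41,2.06,2.6])
P0=np.array([.26,.44,.49,.345,0,0,0,0,0,0,0,np.pi]); W=np.array([1,1,1,1,1,1,1,1,1,1,5,5])*.01
def fk(q,P):
    h,l1,l2,l3,a,a2,b,y1,y2,y3,o1,o7=P
    r=Z(o1-q[0]); p=np.array([0,0,h])
    r=r*Y(q[1])*Z(-q[2]); p=p+r.apply([a,y1,l1]); r=r*Y(q[3]); p=p+r.apply([a2,y2,l2])
    r=r*Z(-q[4])*Y(q[5]); p=p+r.apply([b,y3,l3]); r=r*Z(-q[6]+o7); return r,p
def fit():
    def res(P):
        e=[]
        for q,x,Q in D:
            r,p=fk(q,P); e+=list(p-x)+list(.3*(r.inv()*R.from_quat(Q)).as_rotvec())
        return np.array(e+list(W*.1*(P-P0)))
    f=least_squares(res,P0); n=6*len(D); return f.x,res(f.x)[:n].reshape(-1,6)
def ik(Rd,pd,P,seeds,n=30,rng=np.random.default_rng(0)):
    out=[]
    for k in range(n):
        s=seeds[k] if k<len(seeds) else LO+(HI-LO)*rng.random(7)
        f=least_squares(lambda q:np.r_[fk(q,P)[1]-pd,.3*(fk(q,P)[0].inv()*Rd).as_rotvec(),.002*(q-s)],np.clip(s,LO+.01,HI-.01),bounds=(LO,HI),max_nfev=60)
        r,p=fk(f.x,P); e=np.linalg.norm(p-pd)+.3*np.linalg.norm((r.inv()*Rd).as_rotvec())
        if e<.012: out.append(f.x)
    return out
E
python3 - <<'E'
from kin import *
P,res=fit(); print(P.round(4)); print((res*1000).round(1))
w=json.load(open("w1.json"))
L=plane(w,[(282,184),(348.5,184),(277,109),(354,109)],.058); B=plane(w,[(294,211.5),(337,211.5)],.05)
print(L.round(4).tolist(),B.round(4).tolist(),np.linalg.norm(B[0]-B[1]),np.linalg.norm(L[0]-L[1]))
d=B[1]-B[0];print(np.degrees(np.arctan2(d[0],-d[1]))) 
u=lambda s:np.array([np.cos(np.radians(s)),np.sin(np.radians(s)),0]);k=np.array([0,0,1])
be=np.array([.6057,.1666,0])
q0=D[-1][0]
for name,psi,g in(("grip1",6.5,np.array([.519,.1575,.054])-.028*u(6.5)),("stand",6.5,be+.004*u(6.5)+[0,0,.07]),("place",19.7,np.array([.598,-.143,.11]))):
  for al in range(10,171,20):
    for fl in (0,180):
      Rd=Rt(psi,al)*Z(np.radians(fl)); pd=g+.019*Rd.as_matrix()[:,2]
      s=ik(Rd,pd,P,[q0],14)
      s.sort(key=lambda q:abs(q[4])+abs(q[2]))
      print(name,al,fl,len(s),s[0].round(2) if s else '')
E
```

```text
[ 0.1683  0.43    0.5743  0.2336  0.0501 -0.0301  0.1325  0.0652  0.0652
 -0.1757 -0.      3.1416]
[[ 0.  0. -0. -0. -0. -0.]
 [-0. -0.  0. -0.  0. -0.]
 [ 0.  0. -0. -0.  0.  0.]]
[[0.5617, 0.1333, 0.058], [0.5545, 0.1936, 0.058], [0.4846, 0.126, 0.058], [0.4778, 0.1834, 0.058]] [[0.6067, 0.1471, 0.05], [0.6014, 0.1909, 0.05]] 0.04415680130418467 0.060719961545021454
-173.16008418981363
grip1 10 0 0 
grip1 10 180 0 
grip1 30 0 4 [-0.15 -0.35  0.13  2.41 -0.89  0.06  2.54]
grip1 30 180 4 [-0.18 -0.35  0.16  2.41 -0.9   0.06 -0.58]
grip1 50 0 4 [ 0.82 -0.33 -1.2   2.24 -0.23  0.36  1.4 ]
grip1 50 180 7 [ 0.78 -0.32 -1.2   2.26 -0.14  0.33 -1.85]
grip1 70 0 10 [-0.55  0.04  0.06  2.19  0.22  0.59  1.04]
grip1 70 180 6 [-0.29  0.04 -0.2   2.2   0.24  0.58 -2.13]
grip1 90 0 8 [-0.39  0.25 -0.01  1.93  0.    0.96  1.29]
grip1 90 180 6 [-0.9   0.32  0.6   1.86 -0.21  1.03 -1.67]
grip1 110 0 9 [-0.28  0.45 -0.09  1.75 -0.05  1.28  1.34]
grip1 110 180 9 [-0.44  0.46  0.11  1.72 -0.13  1.31 -1.73]
grip1 130 0 9 [-0.22  0.64 -0.16  1.62 -0.07  1.57  1.34]
grip1 130 180 7 [-0.29  0.64 -0.06  1.
[... 1531 characters left out ...]
]
place 70 0 8 [ 0.22  0.25  0.06  1.7  -0.27  0.92  2.33]
place 70 180 8 [ 0.52  0.25 -0.3   1.74 -0.15  0.88 -0.9 ]
place 90 0 8 [ 0.17  0.4  -0.01  1.62  0.    1.12  2.07]
place 90 180 10 [ 0.11  0.4   0.07  1.6  -0.03  1.13 -1.04]
place 110 0 6 [0.07 0.57 0.04 1.51 0.13 1.38 1.98]
place 110 180 6 [-0.01  0.58  0.16  1.49  0.07  1.39 -1.11]
place 130 0 8 [ 0.1   0.72 -0.02  1.45  0.28  1.62  1.91]
place 130 180 8 [-0.01  0.74  0.14  1.42  0.2   1.62 -1.16]
place 150 0 9 [ 0.12  0.85 -0.07  1.45  0.4   1.84  1.86]
place 150 180 11 [ 0.03  0.86  0.07  1.42  0.34  1.84 -1.21]
place 170 0 8 [ 0.11  0.93 -0.02  1.5   0.49  2.05  1.87]
place 170 180 8 [ 0.06  0.94  0.05  1.48  0.47  2.04 -1.23]
```

```bash
python3 - <<'E'
from h import *
u=np.array([np.cos(np.radians(6.7)),np.sin(np.radians(6.7)),0])
Rg=Rt(6.7,65);z=Rg.as_matrix()[:,2]
g=np.array([.5195,.158,.054])-.028*u+.022*z
show(Rg,g-.09*z);show(Rg,g); print(g)
p=cams.camera_params("top")
print(plane(p,[(297,88),(387,92),(386,138),(294,130)],.0).round(3).tolist()); print(proj(p,[.605,.168,.05]))
E
```

```text
turn [4.9, 0.1, -0.1] shift [-0.0014, -0.0552, 0.065]
turn [4.9, 0.1, -0.1] shift [-0.0013, -0.0628, 0.1547]
[0.50092533 0.15581798 0.03406123]
[[0.854, 0.081, 0.0], [0.845, -0.163, 0.0], [0.715, -0.159, 0.0], [0.734, 0.087, 0.0]]
[[259.1724999 172.5105381]]
```

Call:
move_arm(
  moves=[
    [5,0,0,-0.0013,-0.036,0.036,0.085],
    [5,0,0,-0.0013,-0.056,0.065,0.085],
    [5,0,0,-0.0013,-0.056,0.065,0.085],
    [5,0,0,-0.0013,-0.0575,0.085,0.085],
    [5,0,0,-0.0013,-0.059,0.105,0.085],
    [5,0,0,-0.0013,-0.061,0.13,0.085],
    [5,0,0,-0.0013,-0.0628,0.155,0.085],
    [5,0,0,-0.0013,-0.0628,0.155,0.085],
    [5,0,0,-0.0013,-0.0628,0.155,0.085],
  ],
)

```text
clock: 2.6
position: [0.5041, 0.1566, 0.0361]
ee_rot: [0.65, 0.728, 0.161, 0.145]
ft_force: [-0.2, 0.2, 0.5]
grip_width: 1.0
```

```bash
python3 - <<'E'
from h import *
rec(); u=np.array([np.cos(np.radians(6.7)),np.sin(np.radians(6.7)),0])
Rg=Rt(6.7,65);z=Rg.as_matrix()[:,2]
show(Rg,np.array([.5195,.158,.054])-.028*u+.022*z)
a=cams.camera("scene")[:,:,::-1]; b=cams.camera("wrist")[:,:,::-1]
cv2.imwrite("pics/g1.png",np.hstack([cv2.resize(a[150:280,340:480],(560,520)),cv2.resize(b[150:400,160:480],(240,188)).copy().repeat(1,0) if 0 else cv2.copyMakeBorder(cv2.resize(b[:,200:440],(240,400)),0,120,0,0,cv2.BORDER_CONSTANT)]))
E
```

```text
2.6 [-0.619  0.104  0.133  2.287  0.405  0.371  0.844] [0.5041 0.1566 0.0361] [-0.2  0.2  0.5] 1.0000994478599845
turn [0.0, 0.1, -0.2] shift [-0.0004, -0.0038, 0.0004]
```

View pics/g1.png

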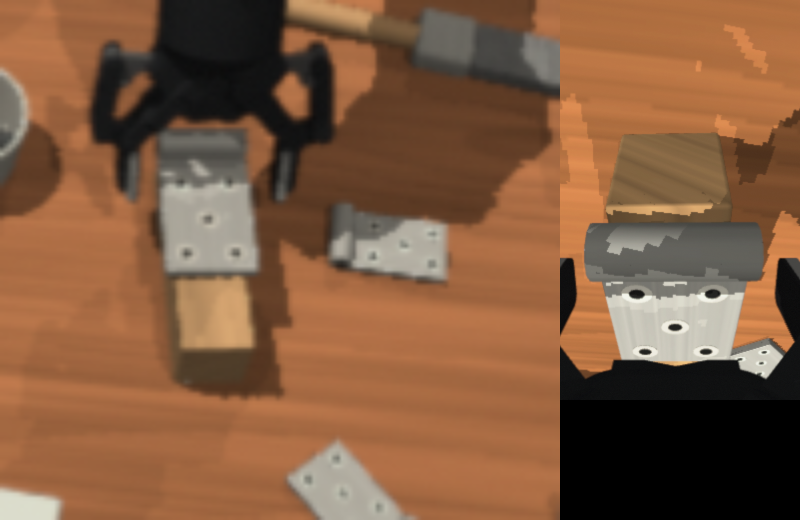

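The fingers straddle the leaf symmetrically just past the knuckle, with a pad on each side. I'll close now.

Call:
move_arm(
  moves=[
    [0,0,0,0,-0.003,0,0.06],
    [0,0,0,0,-0.003,0,0.04],
    [0,0,0,0,-0.003,0,0.04],
    [0,0,0,0,-0.003,0,0.04],
    [0,0,0,0,-0.003,0,0.04],
    [0,0,0,0,-0.003,0,0.04],
  ],
  grip_force=90,
)

```text
clock: 3.3
position: [0.5002, 0.1564, 0.0345]
ee_rot: [0.65, 0.728, 0.162, 0.144]
ft_force: [-9.7, -2.1, 14.9]
grip_width: 0.638
```

```bash
python3 - <<'E'
from kin import *
rec(); 
o=manip.get_obs(); r,p=fk(o['joint_pos'],fit()[0]); 
print("fit",(fit()[1]*1000).round(1)[-1]); P=fit()[0]
# leaf pose in the tool, assumed unmoved
ps=6.7; u=np.array([np.cos(np.radians(ps)),np.sin(np.radians(ps)),0]);k=np.array([0,0,1.]);x=np.cross(u,k)
Rl=R.from_matrix(np.c_[x,u,k]); m=np.array([.5195,.158,.054])
T=R.from_quat(o['ee_rot']); c=T.inv().apply(m-o['position']); Q=T.inv()*Rl
np.savez('grip1.npz',c=c,Q=Q.as_quat()); print("leaf in tool",c)
be=np.array([.605,.168,0])
def stand(d,th,lift,out=0):
    t=np.radians(90-th); y=np.cos(t)*u-np.sin(t)*k; z=np.sin(t)*u+np.cos(t)*k
    C=be+(d+out)*u+lift*k; mid=C-.04*y+.004*z; Rn=R.from_matrix(np.c_[x,y,z])*Q.inv(); return Rn,mid-Rn.apply(c)
Rn,pn=stand(.012,13,.0); print("final",pn); 
print("pre/lift"); show(T,o['position']+[0,0,.10]);
for t in((.012,13,.06,.03),(.012,13,.03,.03)):
    print(t);show(*stand(*t)); print(stand(*t)[1]); print([q.round(2) for q in ik(*stand(*t),P,[o['joint_pos']],3)])
E
```

```text
3.3 [-0.622  0.099  0.132  2.297  0.414  0.366  0.832] [0.5002 0.1564 0.0345] [-9.7 -2.1 14.9] 0.6381225641410118
fit [-0.4  0.4 -0.5 -0.   0.1  0. ]
leaf in tool [-0.000573    0.0257693  -0.00947971]
final [0.58858605 0.16672987 0.05431844]
pre/lift
turn [0.0, 0.0, 0.0] shift [0.0001, 0.0424, -0.0906]
(0.012, 13, 0.06, 0.03)
turn [77.0, -0.3, -0.1] shift [0.0004, 0.1416, -0.0219]
[0.61838117 0.17022999 0.11431844]
[]
(0.012, 13, 0.03, 0.03)
turn [77.0, -0.3, -0.1] shift [0.0004, 0.1289, 0.0053]
[0.61838117 0.17022999 0.08431844]
[]
```

```bash
cat >> kin.py <<'E'
ps=6.7; u=np.array([np.cos(np.radians(ps)),np.sin(np.radians(ps)),0]);k=np.array([0,0,1.]);x=np.cross(u,k); be=np.array([.605,.168,0])
def stand(d,th,lift,out=0,f='grip1.npz'):
    g=np.load(f); c=g['c']; Q=R.from_quat(g['Q'])
    t=np.radians(90-th); y=np.cos(t)*u-np.sin(t)*k; z=np.sin(t)*u+np.cos(t)*k
    C=be+(d+out)*u+lift*k; mid=C-.04*y+.004*z; Rn=R.from_matrix(np.c_[x,y,z])*Q.inv(); return Rn,mid-Rn.apply(c)
E
python3 - <<'E'
from kin import *
P=fit()[0]; o=manip.get_obs(); print(P.round(3))
for t in((.012,13,.06,.03),(.012,13,.0,0)):
    s=ik(*stand(*t),P,[o['joint_pos'],[-.14,.86,-.26,1.25,.02,1.73,1.29]],14); s.sort(key=lambda q:np.linalg.norm(q-o['joint_pos']))
    print(len(s),[q.round(2).tolist() for q in s[:3]])
E
```

```text
[ 2.520e-01  4.400e-01  4.820e-01  3.380e-01  6.000e-03 -9.000e-03
 -3.000e-03 -2.900e-02 -2.900e-02  1.100e-02 -0.000e+00  3.141e+00]
0 []
0 []
```

Call:
move_arm(
  moves=[
    [0,0,0,0,0.008,-0.018,0.04],
    [0,0,0,0,0.017,-0.036,0.04],
    [0,0,0,0,0.0255,-0.0544,0.04],
    [7,0,0,0,0.044,-0.088,0.04],
    [14,0,0,0,0.055,-0.095,0.04],
    [21,0,0,0,0.066,-0.098,0.04],
    [28,0,0,0,0.076,-0.1,0.04],
    [35,0,0,0,0.086,-0.1,0.04],
    [35,0,0,0,0.086,-0.1,0.04],
  ],
)

```text
clock: 4.2
position: [0.5369, 0.1599, 0.1576]
ee_rot: [0.663, 0.743, -0.068, -0.06]
ft_force: [-0.8, -0.0, -5.4]
grip_width: 0.638
```

```bash
python3 - <<'E'
from kin import *
rec();print((fit()[1]*1000).round(1)[-1])
for a in((.012,13,.09,.04),(.012,13,.06,.03)): show(*stand(*a))
E
```

```text
4.2 [-0.516  0.377  0.215  1.583 -0.114  1.37   1.408] [0.5369 0.1599 0.1576] [-0.8 -0.  -5.4] 0.6378987771825853
[-0.3  0.3 -0.3  0.   0.1  0. ]
turn [41.5, -0.2, -0.1] shift [0.0011, 0.093, -0.0036]
turn [41.5, -0.2, -0.1] shift [0.0012, 0.0886, 0.0277]
```

```bash
python3 - <<'E'
from kin import *
P=fit()[0]; o=manip.get_obs(); q0=o['joint_pos']
for d in (.012,.014,.016,.018):
    th=np.degrees(np.arctan2(d,.05)); s=ik(*stand(d,th,0),P,[q0,[-.14,.86,-.26,1.1,.02,1.95,1.29]],12); s.sort(key=lambda q:np.linalg.norm(q-q0)); print(d,th,len(s),s[0].round(2) if s else '')
hp=np.array([.598,-.143,0]); ua=np.array([np.cos(np.radians(19.7)),np.sin(np.radians(19.7)),0])
for name,psi,g,als in(("grip2",6.7,be-.006*u+[0,0,.085],(0,10,20,30,40,50,60)),("place",19.7,hp+.004*ua+[0,0,.112],(115,120,125,130,135,140,145,150))):
  for al in als:
    for fl in (0,180):
      Rd=Rt(psi,al)*Z(np.radians(fl)); pd=g+.021*Rd.as_matrix()[:,2]
      s=ik(Rd,pd,P,[],24); s.sort(key=lambda q:np.linalg.norm(q-q0))
      print(name,al,fl,len(s),[q.round(2).tolist() for q in s[:2]])
E
```

```text
0.012 13.495733280795811 0 
0.014 15.642246457208728 9 [-0.31  1.13  0.07  0.8  -0.19  2.06  1.42]
0.016 17.74467162505693 10 [-0.34  1.11  0.13  0.83 -0.22  2.03  1.44]
0.018 19.79887635452493 8 [-0.34  1.08  0.13  0.87 -0.21  1.98  1.45]
grip2 0 0 13 [[-0.41, 0.74, -0.18, 2.4, 2.72, 1.61, -1.45], [-0.53, 0.74, -0.07, 2.39, 2.68, 1.59, -1.53]]
grip2 0 180 11 [[-0.96, 0.83, 0.32, 2.39, 2.54, 1.48, 1.34], [-1.15, 0.92, 0.48, 2.39, 2.47, 1.41, 1.2]]
grip2 10 0 15 [[-0.15, 0.6, -0.44, 2.42, 2.69, 1.34, -1.27], [-0.17, 0.59, -0.42, 2.42, 2.69, 1.34, -1.29]]
grip2 10 180 11 [[-1.16, 0.75, 0.54, 2.42, 2.58, 1.15, 1.29], [-0.39, 0.57, -0.21, 2.42, 2.66, 1.31, 1.74]]
grip2 20 0 19 [[-0.05, 0.43, -0.54, 2.42, 2.57, 1.02, -1.18], [0.1, 0.46, -0.69, 2.42, 2.57, 1.04, -1.11]]
grip2 20 180 16 [[-0.75, 0.43, 0.17, 2.42, 2.6, 0.92, 1.67], [-0.83, 0.44, 0.25, 2.42, 2.61, 0.91, 1.63]]
grip2 30 0 10 [[0.04, 0.31, -0.61, 2.39, 2.41, 0.72, -1.04], [-0.12, 0.29, -0.44, 2.39, 2.43, 0.69, -1.1]]
grip2 30 180 13 [[-0.43, 0.28, -0.12, 2.39, 2.47, 0.65, 1.93], [-0.32, 0.28, -0.23, 2.39, 2.46, 0.67, 1.97]]
gri
[... 1466 characters left out ...]
9, -0.54, 1.85, -0.68]]
place 135 0 11 [[-0.1, 0.96, 0.24, 1.01, 0.13, 1.9, 2.03], [-0.08, 0.95, 0.21, 1.01, 0.15, 1.91, 2.02]]
place 135 180 15 [[-0.31, 1.08, 0.74, 1.02, -0.19, 1.88, -0.9], [-0.4, 1.2, 1.02, 1.02, -0.4, 1.9, -0.76]]
place 140 0 11 [[-0.13, 1.03, 0.32, 0.94, 0.11, 1.98, 2.07], [-0.21, 1.07, 0.5, 0.94, -0.0, 1.97, 2.14]]
place 140 180 17 [[-0.34, 1.2, 0.87, 0.95, -0.27, 1.97, -0.83], [-0.21, 1.07, 0.5, 0.94, -0.01, 1.97, -0.99]]
place 145 0 11 [[-0.15, 1.11, 0.38, 0.88, 0.1, 2.06, 2.1], [-0.15, 1.11, 0.38, 0.88, 0.1, 2.06, 2.11]]
place 145 180 14 [[-0.28, 1.21, 0.75, 0.87, -0.15, 2.05, -0.88], [-0.36, 1.32, 1.04, 0.88, -0.36, 2.06, -0.74]]
place 150 0 0 []
place 150 180 0 []
```

```bash
python3 - <<'E'
from kin import *
for a in((.015,17,.06,.025),(.015,17,.03,.012),(.015,17,.004,.0)): show(*stand(*a))
E
```

```text
turn [37.5, -0.1, -0.1] shift [0.0011, 0.0833, 0.0308]
turn [37.5, -0.1, -0.1] shift [0.0012, 0.076, 0.0627]
turn [37.5, -0.1, -0.1] shift [0.0012, 0.0689, 0.0904]
```

Call:
move_arm(
  moves=[
    [7,0,0,0.001,0.03,0.0,0.04],
    [14,0,0,0.001,0.06,0.0,0.04],
    [21,0,0,0.001,0.083,0.0,0.04],
    [28,0,0,0.001,0.083,0.01,0.04],
    [35,0,0,0.001,0.083,0.02,0.04],
    [37.5,0,0,0.001,0.083,0.031,0.04],
    [37.5,0,0,0.001,0.083,0.031,0.04],
    [37.5,0,0,0.001,0.083,0.031,0.04],
  ],
)

```text
clock: 5.0
position: [0.608, 0.1791, 0.1317]
ee_rot: [0.621, 0.699, -0.249, -0.252]
ft_force: [-2.7, 8.0, -7.4]
grip_width: 0.633
```

```bash
python3 - <<'E'
from kin import *
rec();print((fit()[1]*1000).round(1)[-1])
for a in((.015,17,.03,.012),(.015,17,.004,.0)): show(*stand(*a))
b=cams.camera("scene")[:,:,::-1];t=cams.camera("top")[:,:,::-1]; w=cams.camera("wrist")[:,:,::-1]
cv2.imwrite("pics/s1.png",np.hstack([cv2.resize(b[150:290,330:470],(400,400)),cv2.resize(w[:,140:500],(400,400))]))
E
```

```text
5.0 [-0.347  1.008  0.168  0.803 -0.272  2.054  1.449] [0.608  0.1791 0.1317] [-2.7  8.  -7.4] 0.6325537656650799
[-0.8 -1.1  1.3 -0.  -0.1 -0. ]
turn [6.5, -2.4, 1.3] shift [-0.0123, 0.0255, 0.0429]
turn [6.5, -2.4, 1.3] shift [-0.0136, 0.0337, 0.0703]
```

View pics/s1.png

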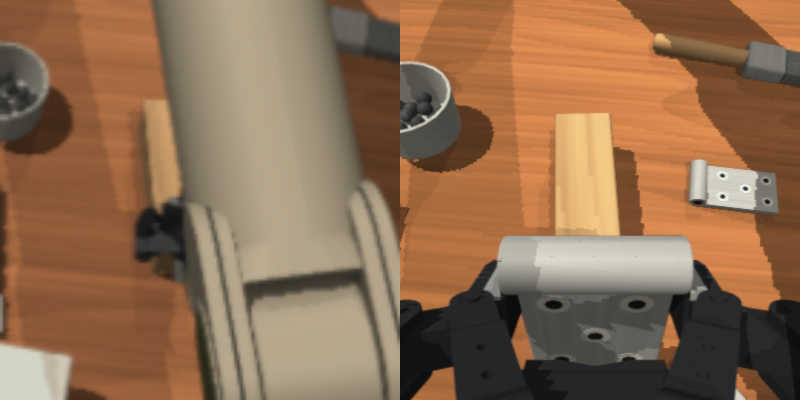

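```bash
python3 - <<'E'
from kin import *
P=fit()[0]; q0=manip.get_obs()['joint_pos']
for a in((.016,19,.035,.015),(.016,19,.02,.008),(.016,18,.004,.0)): 
    s=ik(*stand(*a),P,[q0],8); s.sort(key=lambda q:np.linalg.norm(q-q0)); show(*stand(*a)); print(len(s),s[0].round(3) if s else '')
E
```

```text
turn [5.1, -2.0, -0.3] shift [-0.0008, 0.0241, 0.0445]
4 [-0.306  1.078  0.057  0.791 -0.171  2.06   1.409]
turn [5.1, -2.0, -0.3] shift [-0.0013, 0.0286, 0.0604]
6 [-0.367  1.095  0.203  0.821 -0.264  2.039  1.469]
turn [6.1, -2.1, -0.3] shift [-0.0018, 0.0334, 0.0767]
4 [-0.368  1.106  0.2    0.843 -0.264  2.023  1.472]
```

Call:
move_arm(
  moves=[
    [2,-1,0,0,0.012,0.022,0.04],
    [5,-2,0,0,0.024,0.044,0.04],
    [5,-2,0,-0.001,0.026,0.052,0.04],
    [5,-2,0,-0.001,0.0285,0.06,0.04],
    [5,-2,0,-0.001,0.0285,0.06,0.04],
    [5,-2,0,-0.001,0.0285,0.06,0.04],
    [5,-2,0,-0.001,0.0285,0.06,0.04],
  ],
)

```text
clock: 5.85
position: [0.5957, 0.168, 0.0726]
ee_rot: [0.615, 0.686, -0.292, -0.257]
ft_force: [-0.2, -0.0, -4.6]
grip_width: 0.635
```

```bash
python3 - <<'E'
from kin import *
rec()
for a in((.016,19,.02,.008),(.016,18,.004,.0),(.016,18,.0,.0)): show(*stand(*a))
E
```

```text
5.85 [-0.288  1.085  0.013  0.809 -0.141  2.036  1.391] [0.5957 0.168  0.0726] [-0.2 -0.  -4.6] 0.6352670697910515
turn [0.2, -0.1, -0.3] shift [-0.0004, 0.0006, 0.0016]
turn [1.2, -0.1, -0.3] shift [-0.0003, 0.0067, 0.0175]
turn [1.2, -0.1, -0.3] shift [-0.0003, 0.0095, 0.0202]
```

Call:
move_arm(
  moves=[
    [0.6,0,0,0,0.0022,0.0058,0.04],
    [1.2,0,0,0,0.0044,0.0116,0.04],
    [1.2,0,0,0,0.0067,0.0175,0.04],
    [1.2,0,0,0,0.008,0.019,0.04],
    [1.2,0,0,0,0.0095,0.02,0.04],
    [1.2,0,0,0,0.0095,0.02,0.04],
  ],
)

```text
clock: 6.45
position: [0.5887, 0.1675, 0.0513]
ee_rot: [0.613, 0.683, -0.298, -0.264]
ft_force: [10.8, 1.7, 4.5]
grip_width: 0.634
```

```bash
python3 - <<'E'
from kin import *
rec()
for a in((.016,18,.0,.0),): show(*stand(*a))
t=cams.camera("top")[:,:,::-1]; w=cams.camera("wrist")[:,:,::-1]
cv2.imwrite("pics/s2.png",np.hstack([cv2.resize(t[130:240,210:320],(400,400)),cv2.resize(w[:,140:500],(400,400))]))
E
```

```text
6.45 [-0.287  1.105  0.008  0.829 -0.141  2.015  1.393] [0.5887 0.1675 0.0513] [10.8  1.7  4.5] 0.6343952711904071
turn [0.1, -0.1, -0.2] shift [-0.0008, -0.0008, 0.0004]
```

Contact shows on both surfaces: the block pushes back with about 11 N and the bench carries about 9 N. I'll release gently.

Call:
move_arm(
  moves=[
    [0,0,0,0,0,0,0.052],
    [0,0,0,0,0,0,0.056],
    [0,0,0,0,0,0,0.058],
    [0,0,0,0,0,0,0.06],
    [0,0,0,0,0,0,0.065],
    [0,0,0,0,0,0,0.075],
    [0,0,0,0,0,0,0.085],
    [0,0,0,0,0,0,0.085],
  ],
  grip_force=20,
)

```text
clock: 7.35
position: [0.5871, 0.1674, 0.0503]
ee_rot: [0.612, 0.682, -0.3, -0.265]
ft_force: [1.1, 0.3, -0.3]
grip_width: 0.996
```

```bash
python3 - <<'E'
from kin import *
rec()
t=cams.camera("scene")[:,:,::-1]; w=cams.camera("wrist")[:,:,::-1]
cv2.imwrite("pics/s3.png",np.hstack([cv2.resize(w,(800,500))]))
json.dump({k:np.array(v).tolist() for k,v in cams.camera_params("wrist").items()},open("w3.json","w"))
E
```

```text
7.35 [-0.287  1.106  0.007  0.831 -0.141  2.017  1.393] [0.5871 0.1674 0.0503] [ 1.1  0.3 -0.3] 0.996474462959847
```

View pics/s3.png

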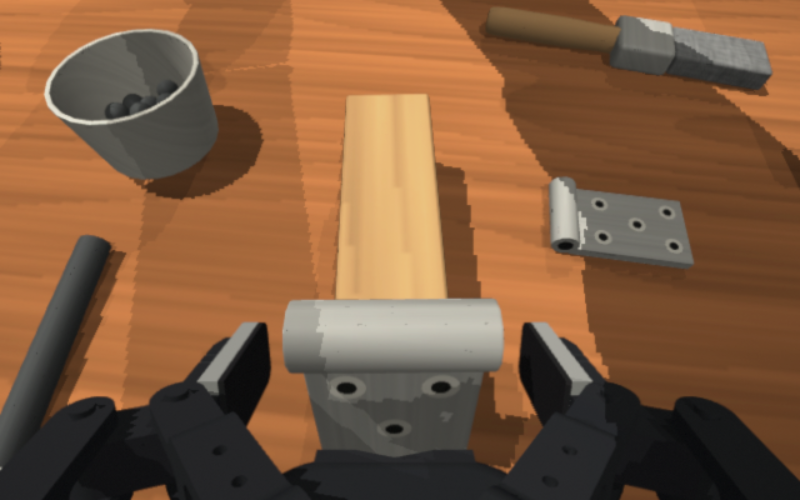

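The leaf stands on its free end against the block with the fingers clear. The knuckle is at (393,335) in the enlarged wrist view, and the pads are at about (235,360) and (555,360). I'll rise, pitch upright, and plan the second grip.

```bash
python3 - <<'E'
from kin import *
w=json.load(open("w3.json"))
# check standing pose by projection of the knuckle ends
for d,th in((.016,18),(.018,19.8),(.014,15.6)):
    t=np.radians(90-th); y=np.cos(t)*u-np.sin(t)*k; z=np.sin(t)*u+np.cos(t)*k; m=be+d*u-.04*y+.004*z; kn=m-.05*y+.006*z
    hol=m+.004*z
    print(d,th,"mid",m.round(4),"kn",kn.round(4),(proj(w,[kn-.028*x,kn+.028*x,hol])*1.25).round(0).tolist())
o=manip.get_obs(); T=R.from_quat(o['ee_rot'])
show(T,o['position']+[0,0,.06]); show(Rt(6.7,90),[.57,.166,.23]); show(Rt(6.7,110),[.58,.166,.17])
E
```

```text
0.016 18 mid [0.6124 0.1689 0.0393] kn [0.6027 0.1677 0.0887] [[491.0, 330.0], [285.0, 332.0], [390.0, 416.0]]
0.018 19.8 mid [0.6132 0.169  0.039 ] kn [0.6019 0.1676 0.0881] [[490.0, 329.0], [286.0, 330.0], [390.0, 418.0]]
0.014 15.6 mid [0.612  0.1688 0.0396] kn [0.6044 0.1679 0.0894] [[492.0, 336.0], [283.0, 337.0], [390.0, 415.0]]
turn [0.0, 0.0, 0.0] shift [-0.0003, -0.044, -0.0408]
turn [-47.1, 0.1, -0.4] shift [-0.0004, -0.1434, -0.1096]
turn [-27.1, 0.1, -0.4] shift [-0.0012, -0.0926, -0.0761]
```

Call:
move_arm(
  moves=[
    [0,0,0,0,-0.015,-0.014,0.085],
    [-2,0,0,0,-0.035,-0.032,0.085],
    [-10,0,0,0,-0.06,-0.055,0.085],
    [-18,0,0,-0.001,-0.08,-0.068,0.085],
    [-27,0,0,-0.001,-0.093,-0.076,0.085],
    [-35,0,0,-0.001,-0.115,-0.09,0.085],
    [-42,0,0,-0.001,-0.135,-0.1,0.085],
    [-47,0,0,0,-0.143,-0.11,0.085],
    [-47,0,0,0,-0.143,-0.11,0.085],
  ],
)

```text
clock: 8.35
position: [0.5702, 0.1672, 0.2355]
ee_rot: [0.666, 0.746, 0.002, 0.003]
ft_force: [0.4, -0.8, 0.2]
grip_width: 0.994
```

```bash
cat >> kin.py <<'E'
def standleaf(d=.016,th=18):
    t=np.radians(90-th); y=np.cos(t)*u-np.sin(t)*k; z=np.sin(t)*u+np.cos(t)*k; m=be+d*u-.04*y+.004*z; return R.from_matrix(np.c_[x,y,z]),m
def grip2(al,yy=-.042,back=0,off=.021):
    Rl,m=standleaf(); Rg=Rt(ps,al); zz=Rg.as_matrix()[:,2]; return Rg, m+Rl.apply([0,yy,0.002])+(off-back)*zz
CAM=np.array([0,-.071,-.142])
E
python3 - <<'E'
from kin import *
rec(); P=fit()[0]; q0=manip.get_obs()['joint_pos']; print((fit()[1]*1000).round(1)[-1])
for al in (28,32,36):
  for b in (.09,0):
    Rg,pg=grip2(al,back=b); s=ik(Rg,pg,P,[[-.12,.29,-.44,2.35,2.43,.69,-1.1],[-.4,.3,-.1,2.35,2.4,.6,-1.]],12)
    s.sort(key=lambda q:np.linalg.norm((q-q0)[:4])); print(al,b,pg.round(3),"cam z",(pg+Rg.apply(CAM))[2].round(3),len(s),[q.round(2).tolist() for q in s[:3]])
E
```

```text
8.35 [-0.367  0.256  0.003  1.549  0.004  1.331  1.318] [0.5702 0.1672 0.2355] [ 0.4 -0.8  0.2] 0.9942107022329923
[ 0.6 -0.1 -0.9 -0.  -0.2  0. ]
28 0.09 [0.541 0.16  0.112] cam z 0.116 0 []
28 0 [0.62 0.17 0.07] cam z 0.074 10 [[-0.36, 0.33, -0.17, 2.4, 2.56, 0.73, -1.26], [-0.1, 0.34, -0.44, 2.4, 2.52, 0.77, -1.16], [-1.02, 0.4, 0.52, 2.4, 2.69, 0.65, -1.59]]
32 0.09 [0.543 0.161 0.116] cam z 0.131 0 []
32 0 [0.619 0.17  0.069] cam z 0.084 8 [[-0.36, 0.28, -0.15, 2.38, 2.49, 0.61, -1.19], [-0.59, 0.29, 0.08, 2.38, 2.54, 0.58, -1.28], [-0.19, 0.29, -0.33, 2.38, 2.46, 0.63, -1.12]]
36 0.09 [0.546 0.161 0.12 ] cam z 0.146 0 []
36 0 [0.618 0.17  0.067] cam z 0.094 10 [[-0.38, 0.25, -0.13, 2.35, 2.4, 0.49, -1.09], [-0.59, 0.26, 0.1, 2.35, 2.45, 0.46, -1.19], [-0.12, 0.26, -0.4, 2.35, 2.34, 0.53, -0.99]]
```

```bash
python3 - <<'E'
from kin import *
P=fit()[0]; o=manip.get_obs(); q0=o['joint_pos']; T=R.from_quat(o['ee_rot'])
Rg,pg=grip2(32); pre=pg+[0,0,.09]
s=ik(Rg,pre,P,[[-.36,.15,-.15,2.3,2.49,.75,-1.19],[-.3,.2,0.,2.3,2.4,.7,-1.]],14); s.sort(key=lambda q:np.linalg.norm((q-q0)[:4]))
print(len(s),[q.round(2).tolist() for q in s[:4]]); q1=s[0]
N=18
for i in range(1,N+1):
    t=i/N; q=q0+t*(q1-q0); q[5]+=.0; q[5]=q0[5]+(q1[5]-q0[5])*min(1,1.6*t)
    r,p=fk(q,P); rel=(T.inv()*r); sh=T.inv().apply(p-o['position'])
    zt=r.as_matrix()[:,2]
    print(i,np.degrees(rel.as_rotvec()).round(0).tolist(),sh.round(3).tolist(),"p",p.round(3),"z",zt.round(2),"camz",(p+r.apply(CAM))[2].round(3),q[5].round(2))
E
```

```text
7 [[-0.41, 0.05, -0.1, 2.36, 2.18, 0.41, -0.86], [-0.38, 0.05, -0.14, 2.36, 2.18, 0.41, -0.86], [-1.17, 0.07, 0.67, 2.36, 2.23, 0.38, -0.95], [-1.76, 0.35, 1.34, 2.36, 2.84, 0.25, -1.73]]
1 [-5.0, -5.0, 4.0] [-0.03, 0.018, 0.012] p [0.592 0.139 0.224] z [ 0.09 -0.09 -0.99] camz 0.358 1.25
2 [-10.0, -10.0, 8.0] [-0.057, 0.036, 0.019] p [0.612 0.114 0.217] z [ 0.18 -0.17 -0.97] camz 0.341 1.17
3 [-16.0, -13.0, 11.0] [-0.08, 0.053, 0.022] p [0.632 0.094 0.214] z [ 0.28 -0.23 -0.93] camz 0.326 1.09
4 [-21.0, -16.0, 13.0] [-0.097, 0.071, 0.022] p [0.652 0.079 0.215] z [ 0.37 -0.27 -0.89] camz 0.313 1.0
5 [-27.0, -18.0, 14.0] [-0.108, 0.089, 0.019] p [0.671 0.07  0.217] z [ 0.45 -0.3  -0.84] camz 0.302 0.92
6 [-33.0, -18.0, 14.0] [-0.112, 0.105, 0.015] p [0.687 0.068 0.221] z [ 0.54 -0.3  -0.79] camz 0.292 0.84
7 [-39.0, -17.0, 14.0] [-0.109, 0.119, 0.012] p [0.701 0.072 0.225] z [ 0.61 -0.29 -0.74] camz 0.283 0.76
8 [-43.0, -16.0, 13.0] [-0.1, 0.13, 0.009] p [0.71  0.083 0.227] z [ 0.68 -0.25 -0.69] camz 0.275 0.68
9 [-47.0, -13.0, 12.0] [-0.084, 0.137, 0.009] p [0.716 0.099 0.227] z [ 0.
[... 274 characters left out ...]
27, 0.026] p [0.7   0.148 0.21 ] z [ 0.81 -0.04 -0.59] camz 0.236 0.41
13 [-55.0, -5.0, 5.0] [-0.032, 0.116, 0.034] p [0.689 0.148 0.203] z [ 0.82 -0.03 -0.57] camz 0.225 0.41
14 [-56.0, -5.0, 4.0] [-0.029, 0.104, 0.041] p [0.677 0.15  0.195] z [ 0.83 -0.01 -0.56] camz 0.215 0.41
15 [-56.0, -4.0, 3.0] [-0.025, 0.092, 0.049] p [0.665 0.153 0.187] z [ 0.84  0.01 -0.55] camz 0.205 0.41
16 [-57.0, -3.0, 2.0] [-0.019, 0.079, 0.058] p [0.651 0.157 0.178] z [ 0.84  0.03 -0.54] camz 0.195 0.41
17 [-57.0, -1.0, 1.0] [-0.011, 0.064, 0.067] p [0.636 0.163 0.169] z [ 0.84  0.06 -0.53] camz 0.184 0.41
18 [-58.0, 0.0, -0.0] [-0.003, 0.048, 0.077] p [0.619 0.17  0.159] z [ 0.84  0.1  -0.53] camz 0.174 0.41
```

Call:
move_arm(
  moves=[
    [-5,-5,4,-0.03,0.018,0.012,0.085],
    [-10,-10,8,-0.057,0.036,0.019,0.085],
    [-16,-13,11,-0.08,0.053,0.022,0.085],
    [-21,-16,13,-0.097,0.071,0.022,0.085],
    [-27,-18,14,-0.108,0.089,0.019,0.085],
    [-33,-18,14,-0.112,0.105,0.015,0.085],
    [-39,-17,14,-0.109,0.119,0.012,0.085],
    [-43,-16,13,-0.1,0.13,0.009,0.085],
    [-47,-13,12,-0.084,0.137,0.009,0.085],
    [-50,-10,9,-0.064,0.14,0.012,0.085],
  ],
)

```text
clock: 9.35
position: [0.7175, 0.1183, 0.2178]
ee_rot: [0.656, 0.62, 0.256, 0.346]
ft_force: [0.9, -0.6, 0.1]
grip_width: 0.995
```

```bash
python3 - <<'E'
from kin import *
rec(); P=fit()[0]; o=manip.get_obs(); q0=o['joint_pos']; T=R.from_quat(o['ee_rot'])
Rg,pg=grip2(32); pre=pg+[0,0,.09]
s=ik(Rg,pre,P,[q0,[-.41,.05,-.1,2.36,2.18,.41,-.86]],14); s.sort(key=lambda q:np.linalg.norm((q-q0))); q1=s[0];print(q1.round(2)); show(Rg,pre)
N=9
for i in range(1,N+1):
    q=q0+i/N*(q1-q0); q[5]=q0[5]+(q1[5]-q0[5])*min(1,1.6*i/N); r,p=fk(q,P); rel=(T.inv()*r); sh=T.inv().apply(p-o['position'])
    print(i,np.degrees(rel.as_rotvec()).round(0).tolist(),sh.round(3).tolist(),"p",p.round(3))
E
```

```text
9.35 [-0.604  0.155  0.175  1.997  1.156  0.483  0.148] [0.7175 0.1183 0.2178] [ 0.9 -0.6  0.1] 0.9945149241226996
[-0.57  0.05  0.06  2.36  2.18  0.41 -0.87]
turn [-7.8, 13.2, -2.9] shift [0.0467, -0.1078, -0.045]
1 [-2.0, 1.0, -0.0] [0.001, -0.01, -0.004] p [0.708 0.12  0.213]
2 [-3.0, 1.0, -0.0] [0.004, -0.018, -0.007] p [0.701 0.123 0.208]
3 [-4.0, 3.0, -1.0] [0.009, -0.027, -0.011] p [0.693 0.128 0.203]
4 [-5.0, 4.0, -1.0] [0.015, -0.038, -0.015] p [0.683 0.135 0.196]
5 [-6.0, 6.0, -1.0] [0.022, -0.051, -0.02] p [0.672 0.142 0.189]
6 [-6.0, 8.0, -2.0] [0.029, -0.064, -0.025] p [0.66  0.149 0.182]
7 [-7.0, 9.0, -2.0] [0.034, -0.078, -0.031] p [0.648 0.155 0.175]
8 [-8.0, 11.0, -3.0] [0.04, -0.092, -0.038] p [0.634 0.162 0.167]
9 [-8.0, 13.0, -3.0] [0.047, -0.108, -0.045] p [0.619 0.17  0.159]
```

Call:
move_arm(
  moves=[
    [-2,1,0,0.001,-0.01,-0.004,0.085],
    [-3,1,0,0.004,-0.018,-0.007,0.085],
    [-4,3,-1,0.009,-0.027,-0.011,0.085],
    [-5,4,-1,0.015,-0.038,-0.015,0.085],
    [-6,6,-1,0.022,-0.051,-0.02,0.085],
    [-6,8,-2,0.029,-0.064,-0.025,0.085],
    [-7,9,-2,0.034,-0.078,-0.031,0.085],
    [-8,11,-3,0.04,-0.092,-0.038,0.085],
    [-8,13,-3,0.0467,-0.108,-0.045,0.085],
    [-8,13,-3,0.0467,-0.108,-0.045,0.085],
  ],
)

```text
clock: 10.35
position: [0.6175, 0.169, 0.1575]
ee_rot: [0.581, 0.654, 0.361, 0.324]
ft_force: [0.9, -0.6, 0.4]
grip_width: 1.0
```

```bash
python3 - <<'E'
from kin import *
rec()
w=cams.camera("wrist")[:,:,::-1];cv2.imwrite("pics/g2.png",w); W=cams.camera_params("wrist")
Rl,m=standleaf(); kn=m+Rl.apply([0,-.05,.006]); print(proj(W,[kn-.028*x,kn+.028*x,m]).round(0).tolist())
Rg,pg=grip2(32)
for h in (.09,.05,0): show(Rg,pg+[0,0,h])
E
```

```text
10.35 [-0.641  0.057  0.122  2.362  2.183  0.417 -0.879] [0.6175 0.169  0.1575] [ 0.9 -0.6  0.4] 0.9995870394505435
[[377.0, 109.0], [257.0, 109.0], [317.0, 37.0]]
turn [0.1, 0.3, 0.2] shift [0.0007, 0.0001, 0.0004]
turn [0.1, 0.3, 0.2] shift [0.001, -0.0338, 0.0215]
turn [0.1, 0.3, 0.2] shift [0.0012, -0.0763, 0.0479]
```

View pics/g2.png

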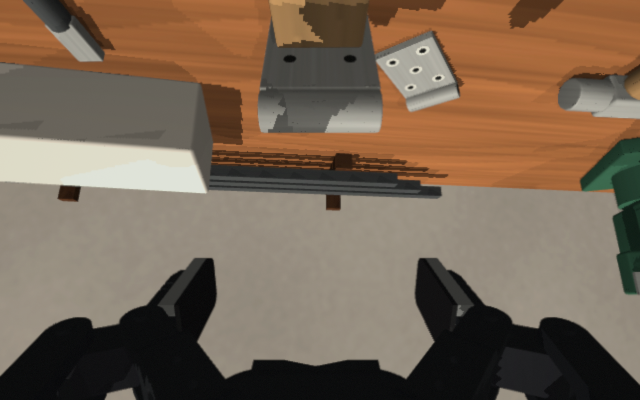

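Image shows the standing leaf's knuckle at columns 259–382, row 110, against a prediction of 257–377, row 109. That puts it about 1.5 mm to the right, so I'll descend with that correction.

Call:
move_arm(
  moves=[
    [0,0,0,0.002,-0.015,0.01,0.085],
    [0,0,0,0.0025,-0.03,0.02,0.085],
    [0,0,0,0.0025,-0.045,0.029,0.085],
    [0,0,0,0.0025,-0.06,0.038,0.085],
    [0,0,0,0.0025,-0.07,0.044,0.085],
    [0,0,0,0.0025,-0.076,0.048,0.085],
    [0,0,0,0.0025,-0.076,0.048,0.085],
    [0,0,0,0.0025,-0.076,0.048,0.085],
  ],
)

```text
clock: 11.2
position: [0.6193, 0.1718, 0.0697]
ee_rot: [0.58, 0.653, 0.362, 0.325]
ft_force: [-0.7, -0.5, 0.1]
grip_width: 0.994
```

```bash
python3 - <<'E'
from kin import *
rec()
show(*grip2(32))
w=cams.camera("wrist")[:,:,::-1]; t=cams.camera("scene")[:,:,::-1]
cv2.imwrite("pics/g3.png",np.hstack([cv2.resize(w,(400,250)),cv2.resize(t[140:265,330:530],(400,250))]))
E
```

```text
11.2 [-0.587  0.298  0.064  2.374  2.511  0.595 -1.266] [0.6193 0.1718 0.0697] [-0.7 -0.5  0.1] 0.9941909475891461
turn [0.2, 0.2, 0.1] shift [-0.0021, -0.0011, 0.0001]
```

View pics/g3.png

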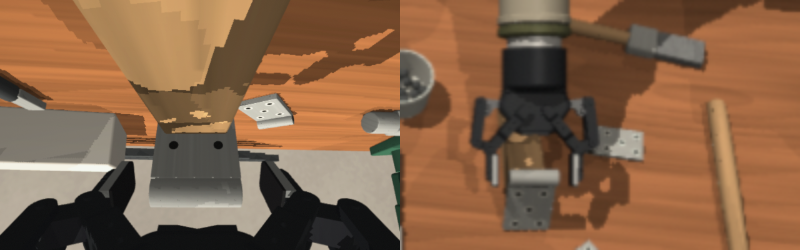

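The knuckle sits midway between the fingers in both views: columns 150–243 in the left image, with the pads at 135 and 262. I'll close.

Call:
move_arm(
  moves=[
    [0,0,0,0,0,0,0.06],
    [0,0,0,0,0,0,0.04],
    [0,0,0,0,0,0,0.04],
    [0,0,0,0,0,0,0.04],
    [0,0,0,0,0,0,0.04],
    [0,0,0,0,0,0,0.04],
  ],
  grip_force=100,
)

```text
clock: 11.9
position: [0.6189, 0.1718, 0.0696]
ee_rot: [0.58, 0.653, 0.362, 0.324]
ft_force: [1.2, -0.8, 5.2]
grip_width: 0.637
```

```bash
python3 - <<'E'
from kin import *
rec(); o=manip.get_obs(); T=R.from_quat(o['ee_rot'])
Rl,m=standleaf(); np.savez('grip2.npz',c=T.inv().apply(m-o['position']),Q=(T.inv()*Rl).as_quat()); print(T.inv().apply(m-o['position']))
show(T,o['position']+[.00,0,.09]); show(T,o['position']+.03*u+[.00,0,.09])
P=fit()[0]; print((fit()[1]*1000).round(1)[-1])
q0=o['joint_pos']
for t in ((0,.04),(.02,.1),(.03,.14)):
    s=ik(T,o['position']+t[0]*u+[0,0,t[1]],P,[q0],4); s.sort(key=lambda q:np.linalg.norm(q-q0)); print(t,s[0].round(2) if s else '')
E
```

```text
11.9 [-0.587  0.298  0.064  2.375  2.513  0.596 -1.268] [0.6189 0.1718 0.0696] [ 1.2 -0.8  5.2] 0.6373250603529733
[-0.00209437 -0.02938565  0.01018198]
turn [0.0, 0.0, 0.0] shift [-0.0003, 0.0765, -0.0474]
turn [0.0, 0.0, 0.0] shift [-0.0003, 0.0923, -0.0219]
[ 0.8  0.8 -0.7 -0.   0.2  0.1]
(0, 0.04) [-0.61  0.18  0.09  2.37  2.4   0.51 -1.13]
(0.02, 0.1) [-0.61  0.08  0.11  2.31  2.15  0.39 -0.83]
(0.03, 0.14) [-0.58  0.01  0.09  2.26  1.9   0.34 -0.55]
```

```bash
cat >> kin.py <<'E'
pa=19.7; ua=np.array([np.cos(np.radians(pa)),np.sin(np.radians(pa)),0]); xa=np.cross(ua,k); he=np.array([.598,-.143,.110])
def place(gap,lift,tilt=0,lat=0,f='grip2.npz'):
    "tilt>0: leaf short of flat, knuckle end up"
    g=np.load(f); t=np.radians(180-tilt); y=np.cos(t)*ua-np.sin(t)*k; z=np.sin(t)*ua+np.cos(t)*k
    kn=he+(gap)*ua+(.004+lift)*k+lat*xa   # back-edge point of plate at knuckle crease, mid thickness
    mid=kn+.04*y; Rn=R.from_matrix(np.c_[xa,y,z])*R.from_quat(g['Q']).inv(); return Rn,mid-Rn.apply(g['c'])
def leafpts(r,p,f='grip2.npz'):
    g=np.load(f); Q=R.from_quat(g['Q']); c=np.array([[a,b,e] for a in(-.028,.028) for b,e in((.04,-.004),(.04,.004),(-.06,-.004),(-.06,.016))])
    return p+r.apply(g['c']+Q.apply(c))
E
python3 - <<'E'
from kin import *
P=fit()[0]; o=manip.get_obs(); q0=o['joint_pos']
for a in((.001,0,0),(.004,.01,0),(.006,.03,0),(.006,.05,5),(.01,.08,15),(.01,.08,30)):
    Rn,pn=place(*a); s=ik(Rn,pn,P,[[-.13,1.03,.32,.94,.11,1.98,2.07],[-.1,.9,.2,1.1,.1,1.8,2]],12); s.sort(key=lambda q:np.linalg.norm(q-[-.13,1.03,.32,.94,.11,1.98,2.07])); print(a,pn.round(3),len(s),s[0].round(2) if s else '')
E
```

```text
(0.001, 0, 0) [ 0.586 -0.145  0.098] 6 [-0.14  1.03  0.32  0.95  0.11  1.97  2.06]
(0.004, 0.01, 0) [ 0.589 -0.144  0.108] 10 [-0.14  1.03  0.32  0.94  0.11  1.99  2.07]
(0.006, 0.03, 0) [ 0.59  -0.143  0.128] 9 [-0.14  1.02  0.32  0.92  0.11  2.02  2.08]
(0.006, 0.05, 5) [ 0.592 -0.143  0.147] 9 [-0.14  0.93  0.32  0.97  0.1   1.97  2.08]
(0.01, 0.08, 15) [ 0.598 -0.141  0.175] 7 [-0.13  0.79  0.32  1.07  0.06  1.85  2.07]
(0.01, 0.08, 30) [ 0.603 -0.139  0.174] 6 [-0.13  0.61  0.31  1.27 -0.01  1.59  2.08]
```

Call:
move_arm(
  moves=[
    [0,0,0,0,0.013,-0.008,0.04],
    [0,0,0,0,0.026,-0.016,0.04],
    [0,0,0,0,0.04,-0.023,0.04],
    [0,0,0,0,0.055,-0.025,0.04],
    [0,0,0,0,0.07,-0.025,0.04],
    [0,0,0,0,0.085,-0.024,0.04],
    [0,0,0,0,0.1,-0.023,0.04],
    [0,0,0,0,0.115,-0.022,0.04],
    [0,0,0,0,0.115,-0.022,0.04],
  ],
)

```text
clock: 12.8
position: [0.6604, 0.1776, 0.1787]
ee_rot: [0.58, 0.654, 0.362, 0.324]
ft_force: [0.6, -0.4, -4.1]
grip_width: 0.634
```

```bash
python3 - <<'E'
from kin import *
rec(); P=fit()[0]; o=manip.get_obs(); q0=o['joint_pos']; T=R.from_quat(o['ee_rot'])
s=ik(*place(.01,.08,30),P,[[-.08,.83,.21,1.16,.1,1.7,2.02]],4); 
q1=min(s,key=lambda q:np.linalg.norm(q-[-.08,.83,.21,1.16,.1,1.7,2.02])); print(q1.round(2))
N=24; L=[]
for i in range(1,N+1):
    t=i/N; q=q0+t*(q1-q0); r,p=fk(q,P); L.append((r,p)); z=r.as_matrix()[:,2]; lp=leafpts(r,p)
    print(i,p.round(3),"z",z.round(2),"leafmin",lp[lp[:,2].argmin()].round(3),"camz",(p+r.apply(CAM))[2].round(2),q[4:6].round(2))
E
```

```text
12.8 [-0.65   0.1    0.172  2.254  2.124  0.351 -0.792] [0.6604 0.1776 0.1787] [ 0.6 -0.4 -4.1] 0.6343262067052329
[-0.06  0.59  0.21  1.27  0.04  1.59  2.04]
1 [0.685 0.148 0.195] z [ 0.87  0.02 -0.5 ] leafmin [0.687 0.17  0.124] camz 0.2 [2.04 0.4 ]
2 [0.706 0.117 0.209] z [ 0.88 -0.06 -0.48] leafmin [0.712 0.135 0.137] camz 0.22 [1.95 0.45]
3 [0.724 0.084 0.222] z [ 0.88 -0.15 -0.46] leafmin [0.731 0.097 0.149] camz 0.22 [1.86 0.51]
4 [0.737 0.051 0.232] z [ 0.86 -0.23 -0.45] leafmin [0.745 0.058 0.159] camz 0.23 [1.78 0.56]
5 [0.746 0.017 0.24 ] z [ 0.84 -0.32 -0.44] leafmin [0.753 0.019 0.166] camz 0.24 [1.69 0.61]
6 [ 0.751 -0.017  0.246] z [ 0.81 -0.4  -0.44] leafmin [ 0.756 -0.019  0.172] camz 0.25 [1.6  0.66]
7 [ 0.752 -0.049  0.249] z [ 0.76 -0.47 -0.45] leafmin [ 0.755 -0.055  0.175] camz 0.26 [1.52 0.71]
8 [ 0.75  -0.08   0.251] z [ 0.7  -0.54 -0.46] leafmin [ 0.748 -0.09   0.177] camz 0.26 [1.43 0.76]
9 [ 0.744 -0.108  0.25 ] z [ 0.64 -0.6  -0.48] leafmin [ 0.737 -0.12   0.177] camz 0.27 [1.34 0.82]
10 [ 0.736 -0.133  0.247] z [ 0.57 -0.64 -0.51] leafmin [ 0.723 -0.147  
[... 740 characters left out ...]
.637 -0.209  0.189] z [-0.04 -0.59 -0.81] leafmin [ 0.582 -0.212  0.141] camz 0.31 [0.56 1.28]
19 [ 0.626 -0.202  0.183] z [-0.11 -0.53 -0.84] leafmin [ 0.569 -0.203  0.139] camz 0.31 [0.48 1.33]
20 [ 0.618 -0.193  0.177] z [-0.16 -0.46 -0.87] leafmin [ 0.557 -0.191  0.138] camz 0.32 [0.39 1.38]
21 [ 0.612 -0.182  0.173] z [-0.21 -0.38 -0.9 ] leafmin [ 0.548 -0.179  0.139] camz 0.32 [0.3  1.44]
22 [ 0.607 -0.169  0.171] z [-0.26 -0.3  -0.92] leafmin [ 0.541 -0.165  0.141] camz 0.32 [0.22 1.49]
23 [ 0.604 -0.154  0.171] z [-0.29 -0.21 -0.93] leafmin [ 0.537 -0.15   0.145] camz 0.33 [0.13 1.54]
24 [ 0.603 -0.139  0.174] z [-0.32 -0.12 -0.94] leafmin [ 0.554 -0.189  0.151] camz 0.33 [0.04 1.59]
```

```bash
cat > path.py <<'E'
from kin import *
import sys
P=fit()[0]; o=manip.get_obs(); q0=o['joint_pos']; T=R.from_quat(o['ee_rot'])
tgt=np.array([-.06,.59,.21,1.27,.04,1.59,2.04]); N=int(sys.argv[1])
s=ik(*place(.01,.08,30),P,[tgt],2); q1=min(s,key=lambda q:np.linalg.norm(q-tgt))
pr=T
for i in range(1,min(N,10)+1):
    r,p=fk(q0+i/N*(q1-q0),P); sh=T.inv().apply(p-o['position']); lp=leafpts(r,p)
    print([*np.degrees((T.inv()*r).as_rotvec()).round(1).tolist(),*sh.round(3).tolist()],"step",np.degrees((pr.inv()*r).magnitude()).round(1),lp[:,2].min().round(3)); pr=r
E
python3 path.py 26
```

```text
[-1.6, -4.2, -1.1, -0.029, 0.023, 0.009] step 4.7 0.123
[-2.7, -8.7, -2.2, -0.06, 0.043, 0.016] step 4.7 0.135
[-3.1, -13.2, -3.3, -0.092, 0.06, 0.021] step 4.7 0.146
[-2.9, -17.9, -4.5, -0.124, 0.074, 0.024] step 4.8 0.156
[-2.0, -22.5, -5.6, -0.156, 0.084, 0.024] step 4.8 0.164
[-0.4, -26.9, -6.6, -0.188, 0.09, 0.023] step 4.8 0.17
[1.7, -31.2, -7.6, -0.219, 0.093, 0.02] step 4.9 0.174
[4.5, -35.1, -8.5, -0.248, 0.093, 0.016] step 4.9 0.176
[7.9, -38.7, -9.3, -0.275, 0.09, 0.01] step 4.9 0.177
[11.8, -41.8, -9.9, -0.3, 0.085, 0.004] step 5.0 0.177
```

Call:
move_arm(
  moves=[
    [-1.6,-4.2,-1.1,-0.029,0.023,0.009,0.04],
    [-2.7,-8.7,-2.2,-0.06,0.043,0.016,0.04],
    [-3.1,-13.2,-3.3,-0.092,0.06,0.021,0.04],
    [-2.9,-17.9,-4.5,-0.124,0.074,0.024,0.04],
    [-2,-22.5,-5.6,-0.156,0.084,0.024,0.04],
    [-0.4,-26.9,-6.6,-0.188,0.09,0.023,0.04],
    [1.7,-31.2,-7.6,-0.219,0.093,0.02,0.04],
    [4.5,-35.1,-8.5,-0.248,0.093,0.016,0.04],
    [7.9,-38.7,-9.3,-0.275,0.09,0.01,0.04],
    [11.8,-41.8,-9.9,-0.3,0.085,0.004,0.04],
  ],
)

```text
clock: 13.8
position: [0.7416, -0.1155, 0.247]
ee_rot: [0.643, 0.576, 0.033, 0.504]
ft_force: [0.4, -0.2, -3.8]
grip_width: 0.635
```

```bash
python3 -c "from h import *; rec()"; python3 path.py 16
```

```text
13.8 [-0.585  0.297  0.373  1.891  1.279  0.786  0.311] [ 0.7416 -0.1155  0.247 ] [ 0.4 -0.2 -3.8] 0.6345533419676478
[3.8, -2.4, -1.8, -0.023, -0.011, 0.007] step 4.8 0.176
[7.9, -4.2, -3.8, -0.039, -0.023, 0.015] step 4.9 0.175
[12.3, -5.4, -5.8, -0.052, -0.035, 0.021] step 5.0 0.173
[17.0, -5.8, -7.8, -0.063, -0.049, 0.025] step 5.1 0.169
[21.8, -5.6, -9.9, -0.072, -0.064, 0.027] step 5.2 0.164
[26.6, -4.6, -12.1, -0.077, -0.079, 0.028] step 5.4 0.159
[31.4, -2.9, -14.2, -0.08, -0.093, 0.027] step 5.5 0.155
[36.0, -0.4, -16.3, -0.081, -0.107, 0.025] step 5.7 0.15
[40.4, 2.9, -18.5, -0.079, -0.12, 0.021] step 5.8 0.146
[44.5, 6.9, -20.6, -0.074, -0.131, 0.015] step 6.0 0.143
```

Call:
move_arm(
  moves=[
    [3.8,-2.4,-1.8,-0.023,-0.011,0.007,0.04],
    [7.9,-4.2,-3.8,-0.039,-0.023,0.015,0.04],
    [12.3,-5.4,-5.8,-0.052,-0.035,0.021,0.04],
    [17,-5.8,-7.8,-0.063,-0.049,0.025,0.04],
    [21.8,-5.6,-9.9,-0.072,-0.064,0.027,0.04],
    [26.6,-4.6,-12.1,-0.077,-0.079,0.028,0.04],
    [31.4,-2.9,-14.2,-0.08,-0.093,0.027,0.04],
    [36,-0.4,-16.3,-0.081,-0.107,0.025,0.04],
    [40.4,2.9,-18.5,-0.079,-0.12,0.021,0.04],
    [44.5,6.9,-20.6,-0.074,-0.131,0.015,0.04],
  ],
)

```text
clock: 14.8
position: [0.6334, -0.2035, 0.189]
ee_rot: [0.671, 0.677, -0.236, 0.186]
ft_force: [-0.3, -0.9, -4.0]
grip_width: 0.635
```

```bash
python3 -c "from h import *; rec()"; python3 path.py 8
```

```text
14.8 [-0.267  0.476  0.282  1.512  0.499  1.289  1.399] [ 0.6334 -0.2035  0.189 ] [-0.3 -0.9 -4. ] 0.6349486189138943
[2.3, 3.0, -2.7, 0.006, -0.009, 0.0] step 4.6 0.143
[4.3, 6.2, -5.4, 0.014, -0.014, 0.001] step 4.7 0.141
[6.0, 9.7, -8.3, 0.022, -0.018, 0.0] step 4.8 0.141
[7.3, 13.4, -11.3, 0.03, -0.022, -0.002] step 5.0 0.141
[8.3, 17.3, -14.4, 0.039, -0.025, -0.005] step 5.1 0.142
[8.9, 21.3, -17.6, 0.047, -0.027, -0.01] step 5.2 0.144
[9.1, 25.5, -20.9, 0.055, -0.029, -0.015] step 5.3 0.147
[8.9, 29.8, -24.2, 0.063, -0.03, -0.022] step 5.4 0.151
```

Call:
move_arm(
  moves=[
    [2.3,3,-2.7,0.006,-0.009,0,0.04],
    [4.3,6.2,-5.4,0.014,-0.014,0.001,0.04],
    [6,9.7,-8.3,0.022,-0.018,0,0.04],
    [7.3,13.4,-11.3,0.03,-0.022,-0.002,0.04],
    [8.3,17.3,-14.4,0.039,-0.025,-0.005,0.04],
    [8.9,21.3,-17.6,0.047,-0.027,-0.01,0.04],
    [9.1,25.5,-20.9,0.055,-0.029,-0.015,0.04],
    [8.9,29.8,-24.2,0.063,-0.03,-0.022,0.04],
    [8.9,29.8,-24.2,0.063,-0.03,-0.022,0.04],
  ],
)

```text
clock: 15.7
position: [0.6039, -0.14, 0.1735]
ee_rot: [0.567, 0.806, -0.141, -0.096]
ft_force: [0.1, -0.9, -4.3]
grip_width: 0.64
```

```bash
python3 - <<'E'
from kin import *
rec()
for a in((.01,.08,30),(.01,.06,14),(.01,.05,4),(.008,.03,0),(.006,.012,0)): show(*place(*a))
w=cams.camera("wrist")[:,:,::-1]; t=cams.camera("top")[:,:,::-1]; s=cams.camera("scene")[:,:,::-1]
cv2.imwrite("pics/p1.png",np.hstack([cv2.resize(w[:,120:520],(400,400)),cv2.resize(t[140:240,350:450],(400,400))])); W=cams.camera_params("wrist")
print((proj(W,[he-.022*xa,he+.022*xa])-[120,0]).round(0).tolist())
o=manip.get_obs(); r=R.from_quat(o['ee_rot']); print((proj(W,leafpts(r,o['position']))-[120,0]).round(0).tolist())
E
```

```text
15.7 [-0.009  0.584  0.129  1.276  0.082  1.593  2.014] [ 0.6039 -0.14    0.1735] [ 0.1 -0.9 -4.3] 0.6396359605771174
turn [0.1, 0.1, -0.2] shift [0.0014, -0.0002, -0.0]
turn [16.1, 0.2, -0.2] shift [0.0015, 0.0008, 0.019]
turn [26.1, 0.2, -0.2] shift [0.0015, 0.0006, 0.0277]
turn [30.1, 0.2, -0.3] shift [0.0016, 0.0041, 0.0467]
turn [30.1, 0.2, -0.3] shift [0.0017, 0.0083, 0.0644]
[[228.0, 239.0], [160.0, 239.0]]
[[246.0, 127.0], [244.0, 138.0], [267.0, 327.0], [258.0, 339.0], [138.0, 127.0], [140.0, 138.0], [110.0, 326.0], [121.0, 338.0]]
```

View pics/p1.png

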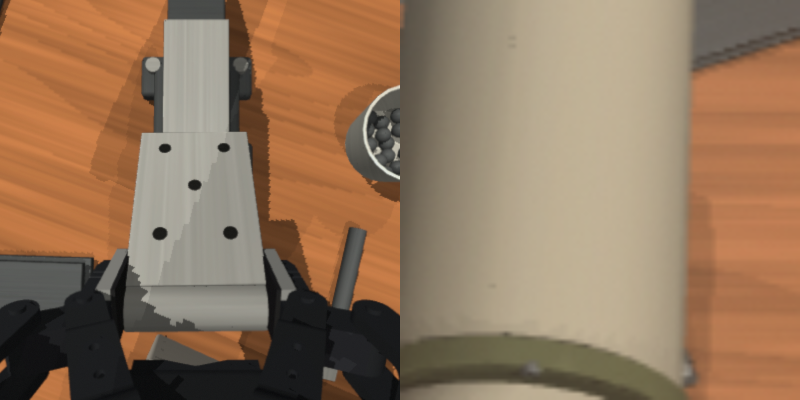

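```bash
cat > meas.py <<'E'
from kin import *
im=cams.camera("wrist")[:,:,::-1].copy(); W=cams.camera_params("wrist"); o=manip.get_obs(); T=R.from_quat(o['ee_rot'])
g=np.load('grip2.npz'); Rl=T*R.from_quat(g['Q']); m=o['position']+T.apply(g['c'])
gr=cv2.cvtColor(im,cv2.COLOR_BGR2GRAY)
roi=(gr<60).astype(np.uint8); n,lab,st,ce=cv2.connectedComponentsWithStats(roi)
H=[ce[i] for i in range(1,n) if 25<st[i,4]<250 and 240<ce[i][0]<390 and 100<ce[i][1]<320 and .5<st[i,2]/st[i,3]<2.5]
H=np.array(H); print("holes",H.round(1).tolist())
O,d=ray(W,H); dl=Rl.inv().apply(d); Ol=Rl.inv().apply(O-m); s=(-.004-Ol[2])/dl[:,2]; print("holes in leaf frame mm",((Ol+dl*s[:,None])*1000).round(1).tolist())
hsv=cv2.cvtColor(im,cv2.COLOR_BGR2HSV)
L=[];Rr=[]
for r in range(30,110,8):
    row=(hsv[r,:,1]<60)&(hsv[r,:,2]>120); c=np.where(row[250:380])[0]+250
    if len(c)>20: L.append((c.min()-.5,r)); Rr.append((c.max()+.5,r))
def aframe(uv): q=plane(W,uv,.11)-he; return np.c_[q@xa,q@ua]*1000
if L:
    print("anvil edges x,y mm",aframe(L).round(1)[::2].tolist(),aframe(Rr).round(1)[::2].tolist())
E
python3 meas.py
```

```text
holes [[343.2, 147.2], [284.3, 147.8], [314.4, 184.5], [349.9, 232.3], [279.5, 233.1]]
holes in leaf frame mm [[-15.7, 25.9, -4.0], [13.4, 25.4, -4.0], [-1.6, 3.0, -4.0], [-16.6, -21.7, -4.0], [12.8, -22.2, -4.0]]
anvil edges x,y mm [[20.9, -140.2], [20.8, -128.9], [32.8, -117.8], [21.2, -106.7], [21.1, -95.8]] [[-22.3, -140.1], [-22.3, -128.9], [-22.2, -117.7], [-22.2, -106.7], [-22.1, -95.8]]
```

```bash
python3 - <<'E'
from kin import *
W=cams.camera_params("wrist"); o=manip.get_obs(); T=R.from_quat(o['ee_rot'])
H=np.array([[343.2,147.2],[284.3,147.8],[314.4,184.5],[349.9,232.3],[279.5,233.1]])
K=np.array([[W['fx'],0,W['cx']],[0,W['fy'],W['cy']],[0,0,1]])
for a,b in((.015,.024),(.0148,.024),(.015,.0245),(.015,.0235)):
    M=np.array([[-a,b,-.004],[a,b,-.004],[0,0,-.004],[-a,-b,-.004],[a,-b,-.004]])
    ok,rv,tv=cv2.solvePnP(M,H,K,np.array(W['dist_coeffs']))
    F=R.from_matrix(np.diag([1.,-1,-1])); Rc=R.from_quat(W['rotation'])*F
    Rl=Rc*R.from_rotvec(rv[:,0]); m=W['xyz']+Rc.apply(tv[:,0])
    g=np.load('grip2.npz'); Rp=T*R.from_quat(g['Q']); mp=o['position']+T.apply(g['c'])
    pr=cv2.projectPoints(M,rv,tv,K,np.array(W['dist_coeffs']))[0][:,0]
    print(a,b,"rms px",np.sqrt(((pr-H)**2).mean()).round(2),"rot err in leaf axes deg",np.degrees((Rp.inv()*Rl).as_rotvec()).round(1),"shift mm",(Rp.inv().apply(m-mp)*1000).round(1))
E
```

```text
0.015 0.024 rms px 0.63 rot err in leaf axes deg [-0.8 -0.1 -0.9] shift mm [-1.6  3.7  2.2]
0.0148 0.024 rms px 0.58 rot err in leaf axes deg [ 0.1 -0.1 -0.9] shift mm [-1.6  2.6  0.7]
0.015 0.0245 rms px 0.55 rot err in leaf axes deg [ 0.6 -0.1 -0.9] shift mm [-1.6  3.9  2.5]
0.015 0.0235 rms px 0.72 rot err in leaf axes deg [-2.3 -0.1 -0.9] shift mm [-1.6  3.5  1.9]
```

```bash
python3 - <<'E'
from kin import *
g=np.load('grip2.npz'); Q=R.from_quat(g['Q'])
np.savez('grip2.npz',c=g['c']+Q.apply([-.0016,.0015,0]),Q=(Q*R.from_rotvec([0,0,np.radians(-.9)])).as_quat())
for a in((.01,.06,15,-.0006),(.01,.04,2,-.0006),(.008,.025,0,-.0006),(.007,.010,0,-.0006)): show(*place(*a))
E
```

```text
turn [15.2, 0.9, 0.5] shift [-0.0008, 0.0018, 0.0193]
turn [28.2, 0.9, 0.5] shift [-0.0007, 0.004, 0.0375]
turn [30.2, 0.9, 0.5] shift [-0.0006, 0.0065, 0.0521]
turn [30.2, 0.9, 0.5] shift [-0.0004, 0.0106, 0.0666]
```

Call:
move_arm(
  moves=[
    [5,0.3,0.2,0,0,0.006,0.04],
    [10,0.6,0.3,-0.001,0.001,0.012,0.04],
    [15,0.9,0.5,-0.001,0.002,0.019,0.04],
    [20,0.9,0.5,-0.001,0.003,0.026,0.04],
    [25,0.9,0.5,-0.001,0.0035,0.033,0.04],
    [28,0.9,0.5,-0.001,0.004,0.038,0.04],
    [30,0.9,0.5,-0.0006,0.006,0.046,0.04],
    [30.2,0.9,0.5,-0.0006,0.0065,0.052,0.04],
    [30.2,0.9,0.5,-0.0006,0.0065,0.052,0.04],
    [30.2,0.9,0.5,-0.0006,0.0065,0.052,0.04],
  ],
)

```text
clock: 16.9
position: [0.5949, -0.1438, 0.1247]
ee_rot: [0.527, 0.739, -0.341, -0.244]
ft_force: [1.0, -0.3, -3.4]
grip_width: 0.637
```

```bash
python3 meas.py; python3 - <<'E'
from kin import *
rec()
for a in((.008,.025,0,-.0006),(.007,.010,0,-.0006),(.007,.002,0,-.0006),(.007,.0,0,-.0006)): show(*place(*a))
w=cams.camera("wrist")[:,:,::-1]; s=cams.camera("scene")[:,:,::-1]
cv2.imwrite("pics/p2.png",np.hstack([cv2.resize(w[:,120:520],(400,400)),cv2.resize(s[130:230,210:310],(400,400))]))
E
```

```text
holes [[352.4, 127.7], [284.3, 148.3], [343.3, 147.5], [314.2, 184.9], [350.0, 232.5], [279.4, 233.4]]
holes in leaf frame mm [[-20.1, 37.6, -4.0], [14.6, 23.7, -4.0], [-14.6, 23.8, -4.0], [0.0, 1.1, -4.0], [-14.7, -23.7, -4.0], [14.8, -23.8, -4.0]]
anvil edges x,y mm [[21.3, -147.2], [21.3, -129.9]] [[-22.4, -146.7], [-22.1, -129.3]]
16.95 [-0.085  1.008  0.225  0.9    0.164  2.04   2.032] [ 0.595  -0.1439  0.1251] [-0.3 -0.6 -3.7] 0.6326796269399105
turn [0.3, -0.0, 0.0] shift [0.0005, 0.0011, 0.0018]
turn [0.3, -0.0, 0.0] shift [0.0005, 0.0118, 0.0123]
turn [0.3, -0.0, 0.0] shift [0.0005, 0.0179, 0.0174]
turn [0.3, -0.0, 0.0] shift [0.0005, 0.0195, 0.0187]
```

View pics/p2.png

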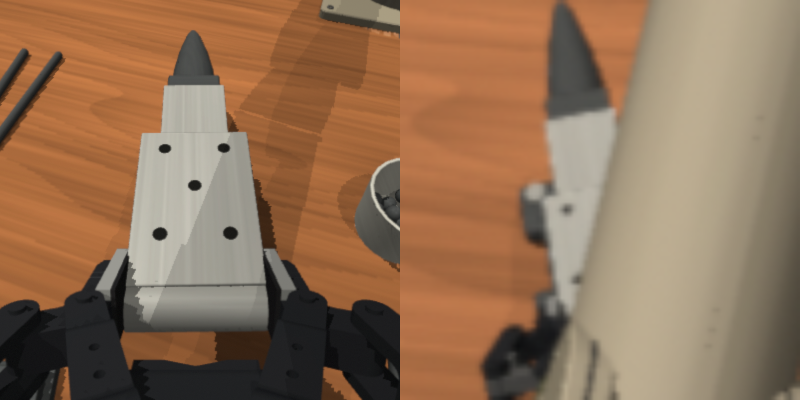

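The leaf is face down over the anvil and in line with it. Holes sit symmetric to ±24 mm, and the anvil edges are at +21.3 and −22.3 mm. I'll lower to contact.

Call:
move_arm(
  moves=[
    [0.3,0,0,0.0005,0.005,0.005,0.04],
    [0.3,0,0,0.0005,0.0085,0.0085,0.04],
    [0.3,0,0,0.0005,0.0118,0.0123,0.04],
    [0.3,0,0,0.0005,0.0145,0.0145,0.04],
    [0.3,0,0,0.0005,0.0165,0.0162,0.04],
    [0.3,0,0,0.0005,0.0179,0.0174,0.04],
    [0.3,0,0,0.0005,0.0179,0.0174,0.04],
  ],
)

```text
clock: 17.75
position: [0.5928, -0.1438, 0.1002]
ee_rot: [0.526, 0.738, -0.344, -0.246]
ft_force: [-1.6, 1.7, 4.7]
grip_width: 0.633
```

```bash
python3 - <<'E'
from kin import *
rec()
for a in((.007,.002,0,-.0006),(.007,.0,0,-.0006),(.007,-.002,0,-.0006),(.003,-.001,0,-.0006)): show(*place(*a))
E
```

```text
17.75 [-0.086  1.033  0.222  0.914  0.159  2.012  2.02 ] [ 0.5928 -0.1438  0.1002] [-1.6  1.7  4.7] 0.6332560197233241
turn [-0.2, -0.1, 0.0] shift [-0.0003, 0.0004, -0.0002]
turn [-0.2, -0.1, 0.0] shift [-0.0003, 0.0019, 0.001]
turn [-0.2, -0.1, 0.0] shift [-0.0003, 0.0034, 0.0023]
turn [-0.2, -0.1, 0.0] shift [-0.0003, 0.0001, 0.0047]
```

Call:
move_arm(
  moves=[
    [0,0,0,0,0.0004,0.0003,0.04],
    [0,0,0,0,-0.0003,0.0011,0.04],
    [0,0,0,0,-0.0009,0.0018,0.04],
    [0,0,0,0,-0.0015,0.0026,0.04],
    [0,0,0,0,-0.0022,0.0034,0.04],
    [0,0,0,0,-0.0022,0.0034,0.04],
  ],
)

```text
clock: 18.35
position: [0.5899, -0.1448, 0.1001]
ee_rot: [0.526, 0.738, -0.343, -0.245]
ft_force: [4.9, 2.1, 7.0]
grip_width: 0.638
```

```bash
cat > f.py <<'E'
from kin import *
rec(); o=manip.get_obs(); f=o['ft_force']; print("f ua,xa,z",f@ua,f@xa,f[2], "tcp along ua",(o['position']-he)@ua)
for g in (.005,.003,.001,-.001): show(*place(g,.001,0,-.0006))
E
python3 f.py
```

```text
18.35 [-0.086  1.023  0.222  0.931  0.16   2.001  2.019] [ 0.5899 -0.1448  0.1001] [4.9 2.1 7. ] 0.6381493744706729
f ua,xa,z 5.336045028481835 -0.28013094504404806 7.003092417522953 tcp along ua -0.008270623718628804
turn [-0.1, -0.0, 0.0] shift [-0.0002, 0.0017, -0.0005]
turn [-0.1, -0.0, 0.0] shift [-0.0003, 0.0004, 0.001]
turn [-0.1, -0.0, 0.0] shift [-0.0003, -0.0009, 0.0025]
turn [-0.1, -0.0, 0.0] shift [-0.0003, -0.0021, 0.0041]
```

Call:
move_arm(
  moves=[
    [0,0,0,0,-0.0006,0.0008,0.04],
    [0,0,0,0,-0.0013,0.0015,0.04],
    [0,0,0,0,-0.0013,0.0015,0.04],
  ],
)

```text
clock: 18.65
position: [0.588, -0.1455, 0.1001]
ee_rot: [0.526, 0.738, -0.343, -0.245]
ft_force: [4.0, 1.8, 5.6]
grip_width: 0.637
```

```bash
python3 f.py
```

```text
18.65 [-0.086  1.018  0.222  0.94   0.161  1.997  2.019] [ 0.588  -0.1455  0.1001] [4.  1.8 5.6] 0.6373959711843171
f ua,xa,z 4.400203699786919 -0.328944459013519 5.637786338722226 tcp along ua -0.010209320696236191
turn [-0.1, -0.0, 0.0] shift [-0.0002, 0.003, -0.002]
turn [-0.1, -0.0, 0.0] shift [-0.0002, 0.0017, -0.0005]
turn [-0.1, -0.0, 0.0] shift [-0.0003, 0.0004, 0.0011]
turn [-0.1, -0.0, 0.0] shift [-0.0003, -0.0009, 0.0026]
```

Call:
move_arm(
  moves=[
    [0,0,0,0,-0.0006,0.0008,0.04],
    [0,0,0,0,-0.0013,0.0015,0.04],
    [0,0,0,0,-0.0013,0.0015,0.04],
  ],
)

```text
clock: 18.95
position: [0.5866, -0.1459, 0.1001]
ee_rot: [0.526, 0.739, -0.343, -0.244]
ft_force: [7.3, 2.2, 6.2]
grip_width: 0.636
```

```bash
python3 f.py
```

```text
18.95 [-0.087  1.013  0.221  0.948  0.161  1.992  2.019] [ 0.5866 -0.1459  0.1001] [7.3 2.2 6.2] 0.6361694820706987
f ua,xa,z 7.617129389292552 0.43267767583795247 6.159732993344887 tcp along ua -0.011709025814545387
turn [0.0, 0.0, 0.0] shift [-0.0003, 0.0039, -0.0032]
turn [0.0, 0.0, 0.0] shift [-0.0003, 0.0026, -0.0016]
turn [0.0, 0.0, 0.0] shift [-0.0003, 0.0013, -0.0001]
turn [0.0, 0.0, 0.0] shift [-0.0003, 0.0001, 0.0014]
```

Call:
move_arm(
  moves=[
    [0,0,0,0,-0.0006,0.0008,0.04],
    [0,0,0,0,-0.0013,0.0015,0.04],
    [0,0,0,0,-0.0013,0.0015,0.04],
  ],
)

```text
clock: 19.25
position: [0.5866, -0.146, 0.1]
ee_rot: [0.526, 0.74, -0.341, -0.242]
ft_force: [18.9, 4.2, 5.2]
grip_width: 0.633
```

```bash
python3 f.py
```

```text
19.25 [-0.087  1.008  0.221  0.954  0.162  1.986  2.019] [ 0.5866 -0.146   0.1   ] [18.9  4.2  5.2] 0.6328551025333604
f ua,xa,z 19.179022802926884 2.427311744873546 5.184087809423979 tcp along ua -0.011771273795102111
turn [0.3, 0.1, 0.1] shift [-0.0003, 0.0039, -0.0032]
turn [0.3, 0.1, 0.1] shift [-0.0003, 0.0026, -0.0017]
turn [0.3, 0.1, 0.1] shift [-0.0003, 0.0013, -0.0002]
turn [0.3, 0.1, 0.1] shift [-0.0003, 0.0, 0.0013]
```

The pull has stopped dead at 19 N along the anvil, so the knuckle is against the heel. I'll ease off the preload and release.

Call:
move_arm(
  moves=[
    [0,0,0,0,0.001,-0.0012,0.04],
    [0,0,0,0,0.001,-0.0012,0.053],
    [0,0,0,0,0.001,-0.0012,0.056],
    [0,0,0,0,0.001,-0.0012,0.058],
    [0,0,0,0,0.001,-0.0012,0.062],
    [0,0,0,0,0.001,-0.0012,0.072],
    [0,0,0,0,0.001,-0.0012,0.085],
    [0,0,0,0,0.001,-0.0012,0.085],
    [0,0,0,0,0.001,-0.0012,0.085],
  ],
  grip_force=20,
)

```text
clock: 20.15
position: [0.5849, -0.1465, 0.0986]
ee_rot: [0.526, 0.738, -0.343, -0.246]
ft_force: [-0.5, -0.7, -0.0]
grip_width: 0.997
```

```bash
python3 f.py; python3 meas.py
```

```text
20.15 [-0.086  1.014  0.222  0.952  0.161  1.991  2.02 ] [ 0.5849 -0.1465  0.0986] [-0.5 -0.7 -0. ] 0.9967002658591366
f ua,xa,z -0.6993490908721137 0.5208637778432886 -0.011300615043133788 tcp along ua -0.013467784522909825
turn [-0.2, -0.1, 0.1] shift [-0.0003, 0.0039, -0.0055]
turn [-0.2, -0.1, 0.1] shift [-0.0003, 0.0027, -0.0039]
turn [-0.2, -0.1, 0.1] shift [-0.0003, 0.0014, -0.0024]
turn [-0.2, -0.1, 0.1] shift [-0.0004, 0.0001, -0.0009]
holes [[356.8, 123.2], [283.9, 146.8], [344.0, 146.5], [314.4, 185.4], [350.6, 235.1], [278.7, 235.6]]
holes in leaf frame mm [[-22.7, 40.8, -4.0], [14.8, 24.7, -4.0], [-15.0, 24.5, -4.0], [-0.1, 0.8, -4.0], [-14.9, -25.0, -4.0], [15.0, -24.8, -4.0]]
anvil edges x,y mm [[21.0, -140.7], [21.4, -124.7], [21.2, -110.0]] [[-22.5, -140.2], [-22.1, -124.2], [-22.4, -109.5]]
```

Call:
move_arm(
  moves=[
    [0,0,0,0,0,-0.012,0.085],
    [0,0,0,0,0,-0.03,0.085],
    [-3,0,0,0,-0.01,-0.05,0.085],
    [-8,0,0,0,-0.03,-0.065,0.085],
    [-15,0,0,0,-0.06,-0.08,0.085],
    [-22,0,0,0,-0.09,-0.09,0.085],
    [-30,0,0,0,-0.12,-0.1,0.085],
    [-38,0,0,0,-0.14,-0.11,0.085],
    [-38,0,0,0,-0.14,-0.11,0.085],
  ],
)

```text
clock: 21.1
position: [0.5784, -0.1525, 0.2843]
ee_rot: [0.581, 0.808, -0.08, -0.055]
ft_force: [0.6, -1.2, 1.6]
grip_width: 0.998
```

```bash
python3 - <<'E'
from kin import *
rec()
w=cams.camera("wrist")[:,:,::-1]; W=cams.camera_params("wrist"); cv2.imwrite("pics/e1.png",w)
Rl=R.from_matrix(np.c_[xa,-ua,-k]); m=he-.04*ua+.004*k
print(proj(W,np.array([m+Rl.apply(v) for v in([-.028,.04,-.004],[.028,.04,-.004],[-.028,-.06,0.006],[.028,-.06,.006])])).round(0).tolist())
gr=cv2.cvtColor(w,cv2.COLOR_BGR2GRAY); n,lab,st,ce=cv2.connectedComponentsWithStats((gr<60).astype(np.uint8))
for i in range(1,n):
    q=plane(W,[ce[i]],.118)[0]-he
    if 15<st[i,4]<250 and abs(q@xa)<.03 and -.09<q@ua<.01: print(ce[i].round(1),st[i,4],(q@xa*1000).round(1),(q@ua*1000).round(1))
E
```

```text
21.1 [-0.086  0.383  0.3    1.318 -0.011  1.623  2.099] [ 0.5784 -0.1525  0.2843] [ 0.6 -1.2  1.6] 0.997916136406422
[[346.0, 153.0], [285.0, 154.0], [346.0, 257.0], [288.0, 258.0]]
[302.6 166.9] 17 12.1 -67.5
[334.8 166.6] 19 -17.6 -67.3
[319.  192.6] 17 -2.7 -43.5
[303.5 220.2] 18 12.1 -18.0
[335.4 219.8] 19 -17.6 -17.9
```

View pics/e1.png

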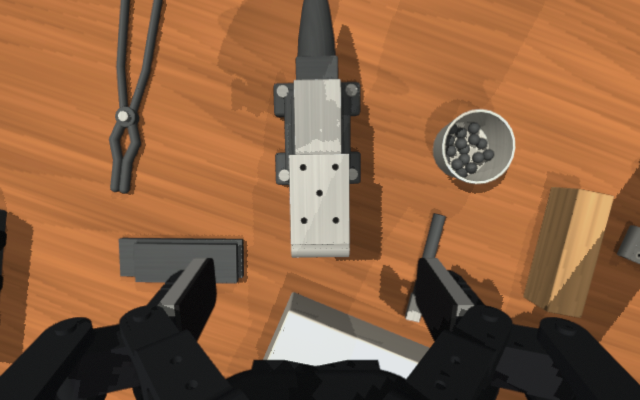

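The leaf lies flat along the anvil. Its free end is at row 153 and its knuckle at rows 245–257, between columns 290 and 350. As an independent check of the knuckle gap, I'll measure from the face's far end to the leaf's free end, which should be 70 mm if snug.

```bash
python3 - <<'E'
from kin import *
W=cams.camera_params("wrist"); g=cv2.cvtColor(cv2.imread("pics/e1.png"),cv2.COLOR_BGR2GRAY).astype(float)
def edge(c0,c1,r0,r1):
    p=g[r0:r1,c0:c1].mean(1); d=np.abs(np.diff(p)); i=d.argmax(); w=d[max(0,i-2):i+3]; return r0+ (np.arange(max(0,i-2),max(0,i-2)+len(w))*w).sum()/w.sum()+.5, d.max()
def cedge(r,c0,c1):
    d=np.abs(np.diff(g[r-2:r+3,c0:c1].mean(0))); return c0+d.argmax()+.5
for c0,c1 in((300,310),(322,332)):
    a=edge(c0,c1,70,90); b=edge(c0,c1,146,162); c=(c0+c1-1)/2
    A=(plane(W,[(c,a[0])],.11)[0]-he)@ua; B=(plane(W,[(c,b[0])],.118)[0]-he)@ua
    print(a,b,"face end y",A*1000,"leaf free end y",B*1000,"dist",(B-A)*1000)
for r in(100,120,135): 
    e=[(cedge(r,280,303),r),(cedge(r,330,350),r)]; print("anvil x",((plane(W,e,.11)-he)@xa*1000).round(1))
for r in(180,205,235):
    e=[(cedge(r,280,300),r),(cedge(r,340,362),r)]; print("leaf x",((plane(W,e,.118)-he)@xa*1000).round(1))
print(manip.get_obs()['ft_force'])
E
```

```text
(np.float64(79.38372093023256), np.float64(48.400000000000006)) (np.float64(154.13306451612902), np.float64(49.70000000000002)) face end y -148.6216115223894 leaf free end y -79.19206802776138 dist 69.42954349462802
(np.float64(78.89291882556131), np.float64(57.8)) (np.float64(154.23584905660377), np.float64(22.200000000000017)) face end y -148.74797410802083 leaf free end y -78.7905118708142 dist 69.95746223720661
anvil x [ 19.8 -24. ]
anvil x [ 19.2 -23.9]
anvil x [ 19.5 -23.7]
leaf x [ 24.4 -30.1]
leaf x [ 24.9 -30. ]
leaf x [ 24.6 -29.8]
[ 0.90555946  0.96482475 -0.95571789]
```

```bash
python3 -c "
from workcell import manip
print(manip.hand_in())"
```

```text
the job is handed in; nothing more can be done
None
```

The leaf is face down on the anvil, centred, in line with it and snug against the heel. I handed the job in at about 21 s on the robot's clock; no verdict is reported.

**How it was turned:** I gripped the leaf by its side edges near the knuckle and stood it on its free end, leaning on the block's +y end. I let go with the fingers fully open. Then I took it again from the robot's side by the knuckle end, carried it round to the anvil and laid it down. I drew it in until the heel stopped it at about 19 N, then released it and backed off.

**Last checks, from the wrist camera and force sensor:**

| Check | Measured | Wanted |
|---|---|---|
| Far end of the anvil face to the leaf's free end | 69.4 to 70.0 mm | 70 mm when snug |
| Off centre across the anvil | about 0.5 mm | within 10 mm |
| Angle to the anvil's length | about 0° | within 4° |
| Force on the tool after backing off | about 1 to 2 N, sensor noise | touching nothing |

- **Bystanders:** I did not measure them, but nothing showed unexpected contact force. The tin, chisel, tongs, bars and brick looked undisturbed in the last picture. The hammer and brush were not in it.
- **Flatness:** I did not measure it separately; it rests on the leaf lying under its own weight after I pressed it down lightly.
- **Disagreement:** the last wrist view puts both the anvil and the leaf about 2 mm to one side of my first overhead measurement. That is within calibration error, and the two still agree with each other.

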